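# Snap the speaker grille back onto the electronic tanpura

## Robot

A 6-joint arm with a two-finger parallel gripper is mounted at the origin on the work surface. World frame = base frame: x ahead of the robot, y to its left, z up, the work surface at z = 0. Lengths are in mm, angles in rad, forces in N, time in s.
With the tool pointing down it reaches from about 400 to 925 mm from the base axis. Payload 12.5 kg.
Tool frame: the origin (TCP) lies on the centre line of the jaws, within the pads' length; the fingertips stand 19 mm ahead of it and the grasp point (between the pads) is the TCP; y points along the fingers, x is the direction in which the jaws open and shut, and the axes are right-handed (so a half turn about y gives the same grasp; the last joint's range is limited). The gripper opens to 95 mm and grips with 3 to 60 N. Pads are 20 mm wide; open, the fingers measure 119 mm over their backs; the gripper's body (75 mm by 180 mm) begins 59 mm behind the grasp point.
Start: joints at [1.011, 0.491, 1.559, -0, 1.092, -0.106], TCP at [273.976, 561.767, 233.661] pointing down, gripper open.
Joint ranges: [-3.1, 3.1], [-0.84, 2.19], [0.05, 2.79], [-1.13, 4.28], [0.06, 2.93], [-2.69, 2.69]. Speed limits (rad/s): [2.22, 2.22, 2.79, 3.14, 3.14, 3.14].

## Interface

Orientations are given as [roll, pitch, yaw] about the fixed x, y, z axes, in that order (R = Rz(yaw) Ry(pitch) Rx(roll)).
In Python, from cell import env gives the robot as it stands. The module is installed in compiled form; this text tells all that it offers.
- The arm moves only by the tool move_arm, never from a script. Its argument "rows" is a list of rows, each an object of numbers: "tx", "ty", "tz": the shift along the tool's x, y, z in cm; "rx", "ry", "rz": the turn, a rotation vector about the tool's x, y, z in rad; "grip": the opening in per cent of the stroke, from 0 (shut) to 100 (fully open). In form: [{"tx": .., "ty": .., "tz": .., "rx": .., "ry": .., "rz": .., "grip": ..}, ...]. A call has 1 to 10 rows; each row shifts and turns the commanded pose from where the row before left it, along the tool's axes as they then stand; what a row does not reach is not made up. A row lasts 1/12 s, in which the tool goes at most 41.7 mm and 7.16 degrees, less where a joint would pass 70% of its speed; a pose out of reach is approached as far as the arm can. A call is refused whole if a number of a shift passes 4.17 or a number of a turn 0.125, either way. A call with a gripper value outside its range is refused whole. The fingers move at their own pace and stop on an object; the grip force is fixed at half the most. Time passes only in rows, so rows that do not move let the fingers close. It gives the time, the measured TCP pose, the force and the opening at its end, in the units of the state.
- env.state(): the state, without advancing time (a new reading comes with each control period).
- env.read_camera(name): name is "side" or "top"; returns (picture, depth): 400x640x3 uint8, blue, green, red; 400x640 float32, mm along the optical axis (not along the pixel's ray), 0 where there is no reading.
- env.calibration(name): a dict with "vertical_fov" (degrees; the focal length in pixels is half the picture's height over the tangent of half this angle, whatever the lens; pixels are square), "cx", "cy" (the principal point, pixels), "dist" ([k1, k2, p1, p2, k3] as OpenCV has them; the pictures are not rectified), "eye" and "rotation" of the camera in the world. Camera axes: x right, y up, looking along -z (the intrinsics and any distortion apply to the point x, -y, -z); pixel columns grow to the right and rows downward; lengths in mm; the calibration is good to about 2 mm. A picture is of the moment at which its call begins. calibration takes no time and is no camera call.
- env.job_done(): hands the job in, once; it reports no verdict.
The state is a dict: "t": time; "joints": joint angles; "qvel": joint speeds; "tau": joint torques, N m; "eef_pos": TCP position; "tcp_rot": TCP orientation; "ft_force": force on the tool from outside, world axes, zero at the start; "moment": the same for the moment, N m; "opening": opening from 0.0 (shut) to 1.0 (fully open).
Only numpy, scipy, OpenCV 4.12 (cv2) and the standard library are available. Lean on these libraries where they do the work, as an engineer would, in place of code of your own. Each camera call takes 0.05 s, during which the arm holds its last target.

## Task

Swing the magnifier lamp to one side by its grip until the lens's centre is at least 15 cm to the side of the tanpura box's open speaker. Then set the round speaker grille, perforated face up, on the speaker collar, press it straight down past the click of its spring catches and keep pressing until the rubber seal is squeezed right down; the seal's adhesive needs pressure to take, so finish while still holding the grille fully down, without letting go. Leave the anvil, punch and plumb bob where they lie.

Things in the scene. Friction and masses are not known exactly. Their poses are not given: they have to be found in the camera images.
- tanpura: Electronic tanpura (drone box) lying on its back, fixed: black case with dark wooden cheeks, 130 (x) x 216 (y) x 52 mm high; origin at the middle of its underside, z up. The open speaker is on the -y half of its flat top deck; on the +y half an aluminium panel carries knobs up to 14 mm high, at least 70 mm from the speaker's axis.
- speaker (a point): Centre of the speaker at deck level (52 mm above the slab), z up. The grey collar stands 17 mm above it, 47 mm across, tapered to 41 mm over its top 3 mm. Four steel spring roller catches, 9 mm above the deck, bulge 4 mm out of the collar's sides. Round its foot lies a springy red rubber seal ring, 59 mm across, 3.8 mm proud of the deck; it squeezes flush with the deck.
- grille: Loose round aluminium speaker grille, a shallow cup open side down: 61 mm across, 20.5 mm high, about 60 g. Origin at the centre of its open lower rim, z up towards the perforated face. An inner bead at the rim leaves a 50 mm opening. Any rotation about its axis fits. Set loosely on the collar it rests on the catches, rim 11 to 12 mm above the deck.
- grille_top (a point): Centre of the grille's flat perforated top, 20.5 mm above its rim. Pressed down, it resists up to 11 to 17 N, then the catches snap over the bead and the force drops to almost nothing. Left alone the rim then sits 2 to 3 mm above the deck on the seal; pressing on, the seal resists 2.8 N per mm until the rim meets the deck. A steady 12 to 18 N holds it fully down.
- lamp_arm (a joint): Swing of the magnifier lamp's horizontal arm about the upright pillar (rad, limits -1.35 to 1.35); 0 is the arm pointing along the lamp's own -x, growing counter-clockwise seen from above. Stiff (about 0.25 N m), stays where it is left.
- lamp_hinge (a point): On the pillar's axis, at the height of the arm (174 mm above the slab). The pillar stands beyond the box; its round foot is 120 mm across and it is fixed.
- lamp_head (a point): Centre of the round magnifier head at the arm's end, 220 mm from the pillar's axis: white ring 104 mm across with a lens in it, from 165 to 185 mm above the slab. At the start it hangs over the speaker.
- lamp_knob (a point): Top centre of the black upright grip post on the head's rim on the side away from the pillar, 267.5 mm from the pillar's axis: round, 16 mm across, standing from 185 to 230 mm above the slab.
- anvil: Squat faded-green cast-iron anvil block, 85 x 85 x 58 mm, loose; origin under its centre. Leave alone.
- punch: Hollow hole punch lying down, 110 mm long along its x, 20 mm thick, loose; origin under its middle. Leave alone.
- bob: Brass plumb bob lying down, 110 mm long along its x, 34 mm thick, loose; origin under its body. Leave alone.
Not all that is in view belongs to the job. There is more than one size of the grille; the one meant has the size given above.

How it is judged (in metres and radians):
On the way, in this order (a step that is already met when the one before it is completed fails the run):
1. the magnifier head has been swung aside, its centre at least 15 cm horizontally from the speaker's centre (horizontal distance between lamp_head and speaker above 0.15 m), for 0.2 s.
2. the grille has snapped over the catches, upright and level on the collar (z of grille in the frame of speaker below 0.0045 m and horizontal distance between grille and speaker below 0.004 m and angle between grille's own z axis and vertical below 0.1 rad), for 0.2 s.
At the end, for the whole second after the job is handed in: Fingers still press on the grille (over 4 N), its rim held within 1.4 mm of the deck (let go, it rises to 2 to 3 mm), centred within 4 mm, level within 0.06 rad, still; magnifier head at least 15 cm aside from the speaker (z of grille in the frame of speaker between -0.003 and 0.0014 m and horizontal distance between grille and speaker below 0.004 m and angle between grille's own z axis and vertical below 0.06 rad and contact force between the fingers and grille above 4 N and linear speed of grille below 0.02 m/s and horizontal distance between lamp_head and speaker above 0.15 m); the arm keeps its last pose, push and grip.
It fails at once if a bystander (anvil, punch, plumb bob) is shifted by more than 2 cm (distance of any of anvil, punch, bob from where it was at the start of the episode above 0.02 m).
It also fails if it takes over 72 s, if anything falls off the work surface, if the arm or the gripper's body presses on something with over 40 N, if the wrist force passes 120 N, or if a joint passes its speed limit or range.

## Working session

There is one attempt and no reset: what is moved stays moved. The work goes in short steps, Python scripts to look and compute and a tool call to move; the robot and the scene stay as the last step left them, time stands still between calls to the robot, and variables do not carry over. Pictures are saved under pics/ and viewed, and the job is handed in when it is done.

Besides the shell and the picture viewer there is one more tool, called after "Call:" as name(argument=value, ...) on one line, values as JSON. move_arm: Moves the arm, as the interface text tells. Its arguments: {"type":"object","properties":{"rows":{"type":"array"}},"required":["rows"]}

```bash
mkdir -p pics
cat > h.py <<'E'
from cell import env
import numpy as np, cv2
def cal(n):
    c=env.calibration(n); f=200/np.tan(np.radians(c["vertical_fov"])/2)
    K=np.array([[f,0,c["cx"]],[0,f,c["cy"]],[0,0,1.]])
    return K,np.array(c["dist"],float),np.array(c["eye"],float),np.array(c["rotation"],float),c
def rays(n,uv):
    K,d,e,R,_=cal(n)
    p=cv2.undistortPoints(np.array(uv,float).reshape(-1,1,2),K,d)[:,0]
    v=np.c_[p[:,0],-p[:,1],-np.ones(len(p))]
    return e,v@R.T
def onz(n,uv,z):
    e,v=rays(n,uv); return e+v*((z-e[2])/v[:,2])[:,None]
def bydepth(n,uv,D):
    e,v=rays(n,uv); return e+v*np.array(D,float).reshape(-1,1)
def proj(n,P):
    K,d,e,R,_=cal(n)
    c=(np.array(P,float).reshape(-1,3)-e)@R; c=c*[1,-1,-1]
    return cv2.projectPoints(c,np.zeros(3),np.zeros(3),K,d)[0][:,0]
E
python3 - <<'E'
from h import *
for n in("side","top"):
    p,d=env.read_camera(n); cv2.imwrite(f"pics/{n}0.png",p); np.save(f"{n}0.npy",d); c=cal(n)[4]; print(n,c)
s=env.state(); print(s)
E
```

```text
side {'vertical_fov': 57.89288427109662, 'cx': 320.9564060970141, 'cy': 195.84789572350724, 'dist': array([-0.04310324,  0.        ,  0.        ,  0.        ,  0.        ]), 'eye': array([564.05718036, 786.89456417, 819.51513303]), 'rotation': array([ 0.85274037,  0.00311665, -3.08392819])}
top {'vertical_fov': 53.50259771588785, 'cx': 318.82394803642865, 'cy': 195.03277665833554, 'dist': array([-0.03673536,  0.        ,  0.        ,  0.        ,  0.        ]), 'eye': array([ 510.80993712,   15.41938938, 1294.9120498 ]), 'rotation': array([ 0.06978067, -0.00879461, -1.54572254])}
{'t': 0.1, 'joints': array([ 1.01138888e+00,  4.91474191e-01,  1.55940754e+00, -3.14671845e-05,
        1.09168229e+00, -1.05547064e-01]), 'qvel': array([ 1.26819583e-04, -3.57062162e-04, -3.51216825e-04, -3.02269259e-03,
        3.61098345e-04, -6.30798292e-05]), 'tau': array([ 3.01769054e-03, -6.13624763e+01, -2.58605826e+01,  6.93371077e-02,
        4.70828195e-02, -6.32073807e-05]), 'eef_pos': array([273.87224161, 561.57472943, 233.12920554]), 'tcp_rot': array([-1.57072175e+00,  9.68900905e-04,  1.11695050e+00]), 'ft_force': array([ 0.14539916, -0.31657371,  0.83634933]), 'moment': array([ 0.01307145,  0.00848406, -0.01848331]), 'opening': 1.0014210526437461}
```

```bash
sed -i 's/np.array(c\["rotation"\],float),c/Rot.from_euler("xyz",c["rotation"]).as_matrix(),c/; 1i from scipy.spatial.transform import Rotation as Rot' h.py; python3 -c "
from h import *
for n in('side','top'): print(cal(n)[3], proj(n,env.state()['eef_pos']))"
```

```text
[[-0.99833302  0.03557449 -0.04544935]
 [-0.05763224 -0.6569636   0.75171627]
 [-0.00311664  0.75308252  0.65791869]] [[518.60838902 393.09667405]]
[[ 0.02507019  0.99723738 -0.06992209]
 [-0.99964701  0.02562314  0.00702228]
 [ 0.0087945   0.06972136  0.99752774]] [[107.3883664  306.66431534]]
```

View pics/side0.png

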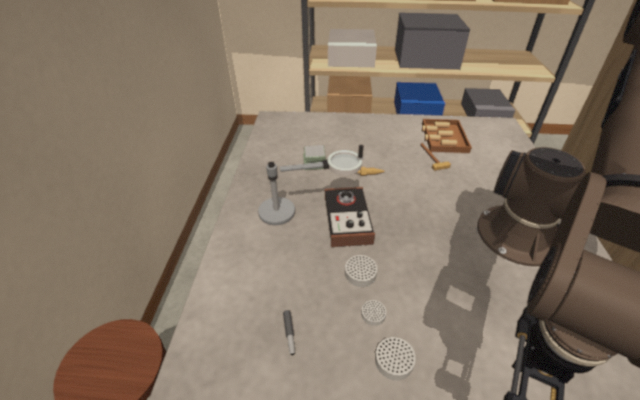

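View pics/top0.png

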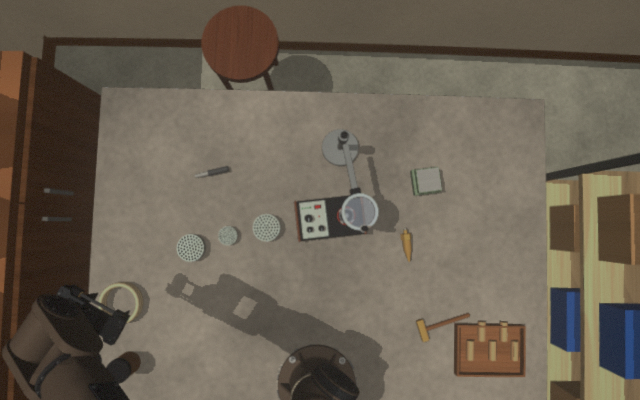

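Side view: lamp head at (345,160), grip (361,150), speaker (346,198); three grilles at (361,269), (373,312), (395,356). Top view: the same grilles at (266,228), (228,235), (190,248); punch (212,172), bob (407,245), anvil (427,180).

Run:
```python
from h import *
t=cv2.imread("pics/top0.png"); s=cv2.imread("pics/side0.png")
a=cv2.resize(t[150:270,170:450],None,fx=2.8,fy=2.8,interpolation=cv2.INTER_CUBIC)
b=cv2.resize(s[140:390,250:430],None,fx=2.4,fy=2.4,interpolation=cv2.INTER_CUBIC)
cv2.imwrite("pics/topc.png",a); cv2.imwrite("pics/sidec.png",b)
D=np.load("top0.npy"); 
vv,uu=np.mgrid[0:400,0:640]
P=bydepth("top",np.c_[uu.ravel(),vv.ravel()],D.ravel()).reshape(400,640,3); np.save("topP.npy",P)
z0=np.median(P[150:180,260:300,2]); print("table z",z0)
# blobs above table
for nm,(u0,v0,u1,v1) in dict(L=(170,230,210,268),S=(213,222,240,248),M=(247,210,286,246)).items():
    m=(P[v0:v1,u0:u1,2]>z0+9)&(D[v0:v1,u0:u1]>0)
    q=P[v0:v1,u0:u1][m]; 
    c,r=cv2.minEnclosingCircle(q[:,:2].astype(np.float32)); print(nm,m.sum(),q.mean(0),c,2*r,np.percentile(q[:,2],[50,90]), 'eqdia')
```

```text
table z 0.03002449417488151
L 643 [423.40604446 409.12082359  28.9972237 ] (422.9858703613281, 411.86590576171875) 89.86783599853516 [29.42384558 32.83542188] eqdia
S 276 [464.751992   294.98103449  20.49145287] (464.8055419921875, 294.4495544433594) 60.22794723510742 [20.59472858 23.88321192] eqdia
M 576 [492.61653076 172.47695049  29.44951969] (491.2107849121094, 173.10870361328125) 87.80284881591797 [29.60067263 32.89406373] eqdia
```

View pics/topc.png

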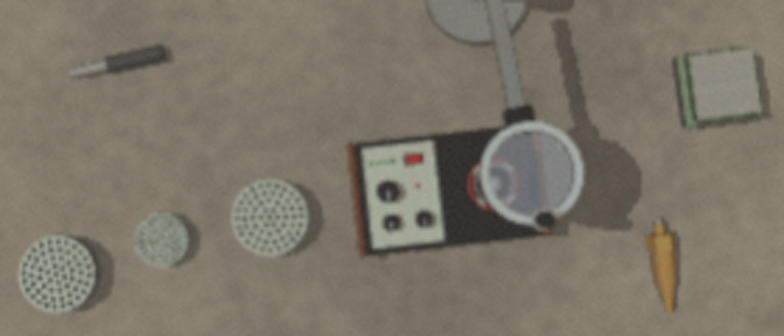

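View pics/sidec.png

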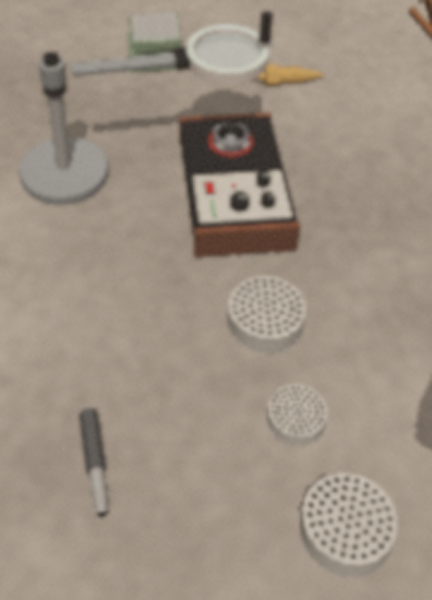

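Candidates: top (190,248) is ~90 mm across, 30 mm high; (228,235) is ~60 mm across, 20.5 mm high; (266,228) is ~88 mm, 30 mm high. The small one fits 61 × 20.5 mm; the crops confirm it is perforated face up.

Run:
```python
from h import *
P=np.load("topP.npy"); t=cv2.imread("pics/top0.png"); s=cv2.imread("pics/side0.png")
# 3D points over lamp
reg=np.zeros((400,640),bool); reg[120:245,290:385]=1
Z=P[...,2]
def cir(m,lab):
    q=P[m]; c,r=cv2.minEnclosingCircle(q[:,:2].astype(np.float32)); print(lab,m.sum(),q.mean(0).round(1),np.round(c,1),round(2*r,1))
cir(reg&(Z>205)&(np.mgrid[0:400,0:640][0]>215),"knob")
cir(reg&(Z>160)&(Z<195)&(np.mgrid[0:400,0:640][0]>194),"head")
cir(reg&(Z>100)&(np.mgrid[0:400,0:640][0]<150),"pillar/arm")
cir(reg&(Z>3)&(Z<30)&(np.mgrid[0:400,0:640][0]<168)&(np.mgrid[0:400,0:640][0]>125),"foot")
m=reg&(Z>40)&(Z<75)&(np.mgrid[0:400,0:640][0]>192)
q=P[m]; print("deck",np.median(q[:,2]),cv2.minAreaRect(q[:,:2].astype(np.float32)))
# red seal both views
for n,im,(u0,v0,u1,v1) in(("top",t,(330,195,380,235)),("side",s,(330,185,362,212))):
    h=cv2.cvtColor(im,cv2.COLOR_BGR2HSV).astype(int)
    m=(im[...,2].astype(int)-im[...,1]>60); k=np.zeros_like(m);k[v0:v1,u0:u1]=1;m&=k
    v,u=np.nonzero(m); print(n,len(u),u.min(),u.max(),v.min(),v.max())
    w=onz(n,np.c_[u,v],55.); c,r=cv2.minEnclosingCircle(w[:,:2].astype(np.float32)); print(np.round(c,1),2*r)
a=cv2.resize(s[150:215,250:390],None,fx=5.5,fy=5.5,interpolation=cv2.INTER_CUBIC);cv2.imwrite("pics/sp.png",a)
```

```text
knob 43 [501.2 -88.8 451. ] [502.9 -53.9] 139.6
head 1050 [ 545.  -106.6  179.5] [ 541.7 -104.6] 110.8
pillar/arm 177 [733.1 -52.8 258.3] [641.4 -24.6] 273.1
foot 1159 [758.3 -49.4  13.1] [763.6 -52. ] 336.6
deck 52.514903597626926 ((528.6426391601562, -28.385093688964844), (129.14678955078125, 215.206298828125), 8.473553657531738)Traceback (most recent call last):
  File "<stdin>", line 18, in <module>
    return umr_minimum(a, axis, None, out, keepdims, initial, where)
ValueError: zero-size array to reduction operation minimum which has no identity
```

Run:
```python
from h import *
P=np.load("topP.npy"); t=cv2.imread("pics/top0.png"); s=cv2.imread("pics/side0.png")
for n,im,(u0,v0,u1,v1) in(("top",t,(330,195,345,235)),("side",s,(330,185,362,212))):
    m=(im[...,2].astype(int)-im[...,1]>35); k=np.zeros_like(m);k[v0:v1,u0:u1]=1;m&=k
    v,u=np.nonzero(m); print(n,len(u),u.min(),u.max(),v.min(),v.max())
    w=onz(n,np.c_[u,v],55.); c,r=cv2.minEnclosingCircle(w[:,:2].astype(np.float32)); print(np.round(c,1),2*r, cv2.fitEllipse(w[:,:2].astype(np.float32)))
V,U=np.mgrid[0:400,0:640]; Z=P[...,2]
k=(U>345)&(U<385)&(V>215)&(V<245)&(Z>200)&(Z<260); print("knob",k.sum(),np.c_[U[k],V[k]].mean(0), P[k].mean(0) if k.any() else 0)
dk=t.max(2)<55
k=dk&(U>355)&(U<375)&(V>222)&(V<238);print("knob dark",k.sum(),np.c_[U[k],V[k]].mean(0),onz("top",[np.c_[U[k],V[k]].mean(0)],228))
k=(U>325)&(U<360)&(V>125)&(V<165)&(Z>160)&(Z<230); 
print("pillar top",k.sum(),P[k].mean(0),P[k][:,2].max())
k=(U>315)&(U<365)&(V>125)&(V<170)&(Z>4)&(Z<40)&(P[...,0]>660); q=P[k];c,r=cv2.minEnclosingCircle(q[:,:2].astype(np.float32));print("foot",k.sum(),c,2*r)
k=(U>335)&(U<385)&(V>190)&(V<245)&(Z>166)&(Z<195); q=P[k];c,r=cv2.minEnclosingCircle(q[:,:2].astype(np.float32));print("head",k.sum(),c,2*r,q.mean(0))
a=cv2.resize(s[140:225,250:390],None,fx=5.5,fy=5.5,interpolation=cv2.INTER_CUBIC);cv2.imwrite("pics/sp.png",a)
```

```text
top 20 337 344 212 224
[527.7 -64.3] 41.794132232666016 ((527.7994384765625, -65.14390563964844), (21.657133102416992, 39.91240692138672), 115.94522094726562)
side 65 337 355 196 205
[536.9 -77.3] 61.38520431518555 ((536.6582641601562, -80.86166381835938), (55.725223541259766, 61.18799591064453), 163.4195556640625)
knob 34 [364.29411765 228.5       ] [ 498.69443313 -116.41869088  227.56573355]
knob dark 24 [361.625 229.875] [[ 494.84312243 -109.27077514  228.        ]]
pillar top 248 [729.46928473 -63.0955712  184.74544005] 205.1319482588799
foot 852 (766.9303588867188, -59.677886962890625) 205.5146484375
head 1098 (545.8486328125, -99.12545776367188) 122.22795867919922 [ 547.34318192 -106.09744569  179.71258202]
```

View pics/sp.png

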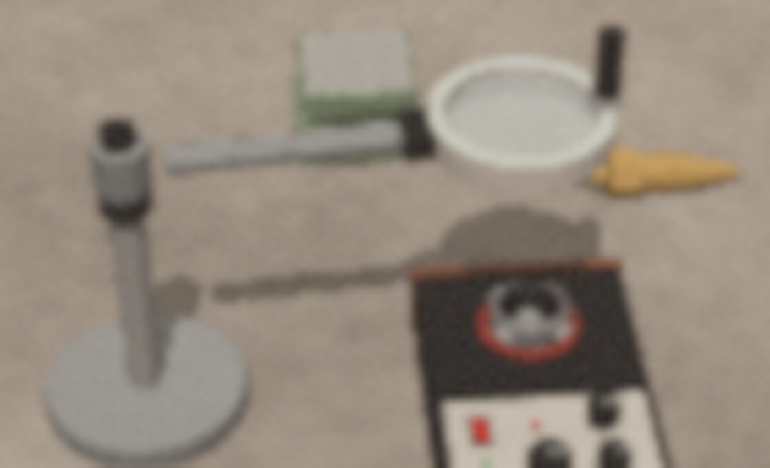

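Call:
move_arm(rows=[{"tx": -2.0, "tz": -2.9, "ty": -0.9}, {"tx": -2.0, "tz": -2.9, "ty": -0.9}, {"tx": -2.0, "tz": -2.9, "ty": -0.9}, {"tx": -2.0, "tz": -2.9, "ty": -0.9}, {"tx": -2.0, "tz": -2.9, "ty": -0.9}, {"tx": -2.0, "tz": -2.9, "ty": -0.9}, {"tx": -2.0, "tz": -2.9, "ty": -0.9}, {"tx": -2.0, "tz": -2.9, "ty": -0.9}, {"tx": -2.0, "tz": -2.9, "ty": -0.9}, {"tx": -2.0, "tz": -2.9, "ty": -0.9}])

```text
validation failed for argument at $.ro...
```

```bash
cat >> h.py <<'E'
def goto(x,y,z,psi=None):
    s=env.state(); R=Rot.from_euler("xyz",s["tcp_rot"]); d=R.inv().apply(np.array([x,y,z])-s["eef_pos"])/10
    print("t",round(s["t"],2),"pos",s["eef_pos"].round(1),"rot",s["tcp_rot"].round(3),"F",s["ft_force"].round(1),"open",round(s["opening"],3))
    print(" shift cm (tool)",d.round(2),"norm",np.linalg.norm(d).round(2), "" if psi is None else "ry %.3f"%(s["tcp_rot"][2]-psi))
E
python3 -c "
from h import *
goto(499,-116,290)"
```

```text
t 0.1 pos [273.9 561.6 233.1] rot [-1.571e+00  1.000e-03  1.117e+00] F [ 0.1 -0.3  0.8] open 1.001
 shift cm (tool) [-51.03  -5.64 -49.94] norm 71.63
```

Call:
move_arm(rows=[{"tx": -2.0, "ty": -0.9, "tz": -2.9, "rx": 0, "ry": 0, "rz": 0, "grip": 100}, {"tx": -2.0, "ty": -0.9, "tz": -2.9, "rx": 0, "ry": 0, "rz": 0, "grip": 100}, {"tx": -2.0, "ty": -0.9, "tz": -2.9, "rx": 0, "ry": 0, "rz": 0, "grip": 100}, {"tx": -2.0, "ty": -0.9, "tz": -2.9, "rx": 0, "ry": 0, "rz": 0, "grip": 100}, {"tx": -2.0, "ty": -0.9, "tz": -2.9, "rx": 0, "ry": 0, "rz": 0, "grip": 100}, {"tx": -2.0, "ty": -0.9, "tz": -2.9, "rx": 0, "ry": 0, "rz": 0, "grip": 100}, {"tx": -2.0, "ty": -0.9, "tz": -2.9, "rx": 0, "ry": 0, "rz": 0, "grip": 100}, {"tx": -2.0, "ty": -0.9, "tz": -2.9, "rx": 0, "ry": 0, "rz": 0, "grip": 100}, {"tx": -2.0, "ty": -0.9, "tz": -2.9, "rx": 0, "ry": 0, "rz": 0, "grip": 100}, {"tx": -2.0, "ty": -0.9, "tz": -2.9, "rx": 0, "ry": 0, "rz": 0, "grip": 100}])

```text
t: 0.93
eef_pos: [447.4, 253.2, 324.0]
tcp_rot: [-1.571, 0.0, 1.117]
ft_force: [0.4, 1.2, 0.5]
opening: 1.0
```

```bash
python3 -c "
from h import *
goto(499,-116,290)"
```

```text
t 0.93 pos [447.4 253.2 324. ] rot [-1.571  0.     1.117] F [0.4 1.2 0.5] open 1.0
 shift cm (tool) [-30.92   3.4  -20.83] norm 37.44
```

Call:
move_arm(rows=[{"tx": -3.1, "ty": 0.3, "tz": -2.1, "rx": 0, "ry": 0, "rz": 0, "grip": 100}, {"tx": -3.1, "ty": 0.3, "tz": -2.1, "rx": 0, "ry": 0, "rz": 0, "grip": 100}, {"tx": -3.1, "ty": 0.3, "tz": -2.1, "rx": 0, "ry": 0, "rz": 0, "grip": 100}, {"tx": -3.1, "ty": 0.3, "tz": -2.1, "rx": 0, "ry": 0, "rz": 0, "grip": 100}, {"tx": -3.1, "ty": 0.3, "tz": -2.1, "rx": 0, "ry": 0, "rz": 0, "grip": 100}, {"tx": -3.1, "ty": 0.3, "tz": -2.1, "rx": 0, "ry": 0, "rz": 0, "grip": 100}, {"tx": -3.1, "ty": 0.3, "tz": -2.1, "rx": 0, "ry": 0, "rz": 0, "grip": 100}, {"tx": -3.1, "ty": 0.3, "tz": -2.1, "rx": 0, "ry": 0, "rz": 0, "grip": 100}, {"tx": -3.1, "ty": 0.3, "tz": -2.1, "rx": 0, "ry": 0, "rz": 0, "grip": 100}, {"tx": -3.1, "ty": 0.3, "tz": -2.1, "rx": 0, "ry": 0, "rz": 0, "grip": 100}])

```text
t: 1.77
eef_pos: [499.6, -117.7, 293.4]
tcp_rot: [-1.571, -0.0, 1.117]
ft_force: [0.6, 1.2, -0.1]
opening: 1.0
```

```bash
python3 -c "
from h import *
goto(499,-116,212)
p,d=env.read_camera('side');cv2.imwrite('pics/s1.png',cv2.resize(p[80:240,240:480],None,fx=3,fy=3,interpolation=cv2.INTER_CUBIC))"
```

```text
t 1.77 pos [ 499.6 -117.7  293.4] rot [-1.571 -0.     1.117] F [ 0.6  1.2 -0.1] open 1.0
 shift cm (tool) [0.13 8.14 0.12] norm 8.14
```

View pics/s1.png

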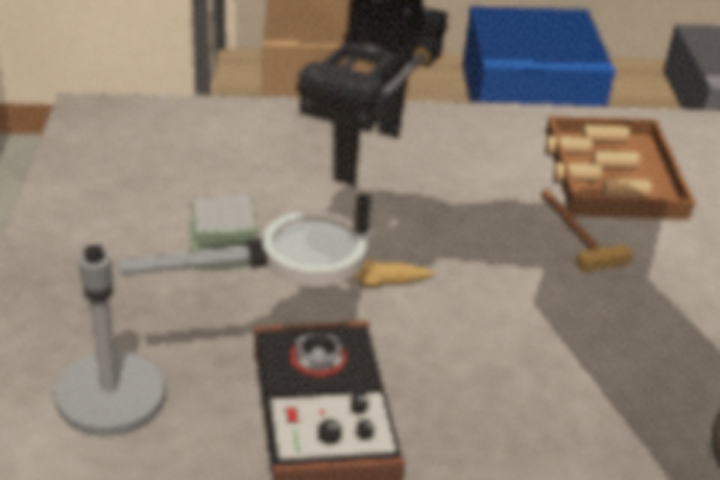

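The picture shows the open fingers above the grip post (crop (362,195)), which lies between them.

```bash
python3 -c "
from h import *
print(proj('side',[[499.6,-117.7,230],[499.6,-117.7,185]]))
print(onz('side',[[361,146],[360.5,156]],230)[:1],onz('side',[[360.5,156.5]],187))"
```

```text
[[361.07874404 145.64815435]
 [360.05504617 158.17201638]]
[[ 499.88162004 -115.80579595  230.        ]] [[ 498.23914727 -123.72440278  187.        ]]
```

Call:
move_arm(rows=[{"tx": 0, "ty": 2.0, "tz": 0, "rx": 0, "ry": 0, "rz": 0, "grip": 100}, {"tx": 0, "ty": 2.0, "tz": 0, "rx": 0, "ry": 0, "rz": 0, "grip": 100}, {"tx": 0, "ty": 2.0, "tz": 0, "rx": 0, "ry": 0, "rz": 0, "grip": 100}, {"tx": 0, "ty": 1.5, "tz": 0, "rx": 0, "ry": 0, "rz": 0, "grip": 100}, {"tx": 0, "ty": 0, "tz": 0, "rx": 0, "ry": 0, "rz": 0, "grip": 70}])

```text
t: 2.23
eef_pos: [498.7, -115.4, 215.9]
tcp_rot: [-1.566, 0.0, 1.117]
ft_force: [0.3, 0.2, -0.3]
opening: 0.969
```

Call:
move_arm(rows=[{"tx": 0, "ty": 0, "tz": 0, "rx": 0, "ry": 0, "rz": 0, "grip": 10}, {"tx": 0, "ty": 0, "tz": 0, "rx": 0, "ry": 0, "rz": 0, "grip": 10}, {"tx": 0, "ty": 0, "tz": 0, "rx": 0, "ry": 0, "rz": 0, "grip": 10}, {"tx": 0, "ty": 0, "tz": 0, "rx": 0, "ry": 0, "rz": 0, "grip": 10}, {"tx": 0, "ty": 0, "tz": 0, "rx": 0, "ry": 0, "rz": 0, "grip": 10}, {"tx": 0, "ty": 0, "tz": 0, "rx": 0, "ry": 0, "rz": 0, "grip": 10}, {"tx": 0, "ty": 0, "tz": 0, "rx": 0, "ry": 0, "rz": 0, "grip": 10}, {"tx": 0, "ty": 0, "tz": 0, "rx": 0, "ry": 0, "rz": 0, "grip": 10}, {"tx": 0, "ty": 0, "tz": 0, "rx": 0, "ry": 0, "rz": 0, "grip": 10}, {"tx": 0, "ty": 0, "tz": 0, "rx": 0, "ry": 0, "rz": 0, "grip": 10}])

```text
t: 3.07
eef_pos: [499.8, -115.8, 218.6]
tcp_rot: [-1.571, -0.0, 1.117]
ft_force: [0.9, 0.5, -0.6]
opening: 0.285
```

Call:
move_arm(rows=[{"tx": 0, "ty": 0, "tz": 0, "rx": 0, "ry": 0, "rz": 0, "grip": 10}, {"tx": 0, "ty": 0, "tz": 0, "rx": 0, "ry": 0, "rz": 0, "grip": 10}, {"tx": 0, "ty": 0, "tz": 0, "rx": 0, "ry": 0, "rz": 0, "grip": 10}, {"tx": 0, "ty": 0, "tz": 0, "rx": 0, "ry": 0, "rz": 0, "grip": 10}])

```text
t: 3.4
eef_pos: [499.5, -115.9, 218.5]
tcp_rot: [-1.57, 0.0, 1.117]
ft_force: [-3.0, -1.6, 0.3]
opening: 0.16
```

```bash
python3 -c "
from h import *
s=env.state();print(s['joints'].round(3))
h=np.array([760,-57]);k=s['eef_pos'][:2];r=k-h;print(np.hypot(*r),np.degrees(np.arctan2(r[1],r[0])))
psi=s['tcp_rot'][2];prev=k
for i in range(1,21):
    a=np.radians(50)*i/20; n=h+np.array([[np.cos(a),-np.sin(a)],[np.sin(a),np.cos(a)]])@r; d=n-prev;prev=n
    print(i,n.round(1),'tx %.2f tz %.2f'%(d@[np.cos(psi),np.sin(psi)]/10,d@[-np.sin(psi),np.cos(psi)]/10))"
```

```text
[-0.357  0.351  1.849 -0.     0.943 -1.474]
267.03988276230365 -167.26249020973054
1 [ 502.3 -127.2] tx -0.89 tz -0.75
2 [ 505.7 -138.4] tx -0.86 tz -0.79
3 [ 509.4 -149.4] tx -0.82 tz -0.82
4 [ 513.7 -160.2] tx -0.79 tz -0.86
5 [ 518.4 -170.9] tx -0.75 tz -0.89
6 [ 523.6 -181.3] tx -0.71 tz -0.92
7 [ 529.3 -191.5] tx -0.67 tz -0.95
8 [ 535.4 -201.4] tx -0.63 tz -0.98
9 [ 541.9 -211.1] tx -0.58 tz -1.01
10 [ 548.8 -220.4] tx -0.54 tz -1.03
11 [ 556.1 -229.5] tx -0.49 tz -1.06
12 [ 563.9 -238.2] tx -0.45 tz -1.08
13 [ 572.  -246.6] tx -0.40 tz -1.09
14 [ 580.4 -254.6] tx -0.35 tz -1.11
15 [ 589.2 -262.3] tx -0.30 tz -1.13
16 [ 598.3 -269.5] tx -0.25 tz -1.14
17 [ 607.7 -276.4] tx -0.20 tz -1.15
18 [ 617.5 -282.8] tx -0.15 tz -1.16
19 [ 627.4 -288.8] tx -0.10 tz -1.16
20 [ 637.7 -294.4] tx -0.05 tz -1.16
```

Call:
move_arm(rows=[{"tx": -0.89, "ty": 0, "tz": -0.75, "rx": 0, "ry": 0, "rz": 0, "grip": 10}, {"tx": -0.86, "ty": 0, "tz": -0.79, "rx": 0, "ry": 0, "rz": 0, "grip": 10}, {"tx": -0.82, "ty": 0, "tz": -0.82, "rx": 0, "ry": 0, "rz": 0, "grip": 10}, {"tx": -0.79, "ty": 0, "tz": -0.86, "rx": 0, "ry": 0, "rz": 0, "grip": 10}, {"tx": -0.75, "ty": 0, "tz": -0.89, "rx": 0, "ry": 0, "rz": 0, "grip": 10}, {"tx": -0.71, "ty": 0, "tz": -0.92, "rx": 0, "ry": 0, "rz": 0, "grip": 10}, {"tx": -0.67, "ty": 0, "tz": -0.95, "rx": 0, "ry": 0, "rz": 0, "grip": 10}, {"tx": -0.63, "ty": 0, "tz": -0.98, "rx": 0, "ry": 0, "rz": 0, "grip": 10}])

```text
t: 4.07
eef_pos: [536.9, -202.5, 218.7]
tcp_rot: [-1.572, -0.001, 1.116]
ft_force: [5.7, 6.1, -0.6]
opening: 0.166
```

Call:
move_arm(rows=[{"tx": -0.58, "ty": 0, "tz": -1.01, "rx": 0, "ry": 0, "rz": 0, "grip": 10}, {"tx": -0.54, "ty": 0, "tz": -1.03, "rx": 0, "ry": 0, "rz": 0, "grip": 10}, {"tx": -0.49, "ty": 0, "tz": -1.06, "rx": 0, "ry": 0, "rz": 0, "grip": 10}, {"tx": -0.45, "ty": 0, "tz": -1.08, "rx": 0, "ry": 0, "rz": 0, "grip": 10}, {"tx": -0.4, "ty": 0, "tz": -1.09, "rx": 0, "ry": 0, "rz": 0, "grip": 10}, {"tx": -0.35, "ty": 0, "tz": -1.11, "rx": 0, "ry": 0, "rz": 0, "grip": 10}, {"tx": -0.3, "ty": 0, "tz": -1.13, "rx": 0, "ry": 0, "rz": 0, "grip": 10}, {"tx": -0.25, "ty": 0, "tz": -1.14, "rx": 0, "ry": 0, "rz": 0, "grip": 10}, {"tx": -0.2, "ty": 0, "tz": -1.15, "rx": 0, "ry": 0, "rz": 0, "grip": 10}, {"tx": 0, "ty": 0, "tz": 0, "rx": 0, "ry": 0, "rz": 0, "grip": 10}])

```text
t: 4.9
eef_pos: [609.9, -278.2, 218.8]
tcp_rot: [-1.573, -0.001, 1.116]
ft_force: [2.9, 2.7, 4.7]
opening: 0.162
```

Call:
move_arm(rows=[{"tx": -0.15, "ty": 0, "tz": -1.16, "rx": 0, "ry": 0, "rz": 0, "grip": 10}, {"tx": -0.1, "ty": 0, "tz": -1.16, "rx": 0, "ry": 0, "rz": 0, "grip": 10}, {"tx": 0, "ty": 0, "tz": 0, "rx": 0, "ry": 0, "rz": 0, "grip": 40}, {"tx": 0, "ty": 0, "tz": 0, "rx": 0, "ry": 0, "rz": 0, "grip": 60}, {"tx": 0, "ty": 0, "tz": 0, "rx": 0, "ry": 0, "rz": 0, "grip": 60}, {"tx": 0, "ty": 0, "tz": 0, "rx": 0, "ry": 0, "rz": 0, "grip": 60}, {"tx": 0, "ty": 0, "tz": 0, "rx": 0, "ry": 0, "rz": 0, "grip": 60}])

```text
t: 5.48
eef_pos: [627.3, -288.7, 218.7]
tcp_rot: [-1.571, 0.0, 1.117]
ft_force: [-0.3, 0.6, 0.4]
opening: 0.452
```

```bash
python3 -c "
from h import *
goto(627,-290,320)
p,d=env.read_camera('side');cv2.imwrite('pics/s2.png',cv2.resize(p[80:240,240:480],None,fx=3,fy=3,interpolation=cv2.INTER_CUBIC))"
```

```text
t 5.48 pos [ 627.3 -288.7  218.7] rot [-1.571  0.     1.117] F [-0.3  0.6  0.4] open 0.452
 shift cm (tool) [ -0.13 -10.13  -0.02] norm 10.13
```

View pics/s2.png

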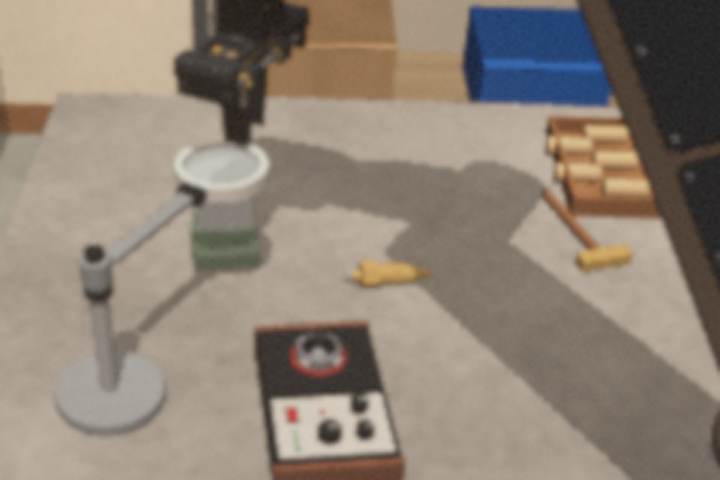

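Call:
move_arm(rows=[{"tx": 0, "ty": -2.0, "tz": 0, "rx": 0, "ry": 0, "rz": 0, "grip": 60}, {"tx": 0, "ty": -2.0, "tz": 0, "rx": 0, "ry": 0.0, "rz": 0, "grip": 60}, {"tx": 0, "ty": -2.0, "tz": 0, "rx": 0, "ry": 0.12, "rz": 0, "grip": 60}, {"tx": 0, "ty": -2.0, "tz": 0, "rx": 0, "ry": 0.12, "rz": 0, "grip": 60}, {"tx": 0, "ty": -2.0, "tz": 0, "rx": 0, "ry": 0.12, "rz": 0, "grip": 100}, {"tx": 0, "ty": 0, "tz": 0, "rx": 0, "ry": 0.12, "rz": 0, "grip": 100}, {"tx": 0, "ty": 0, "tz": 0, "rx": 0, "ry": 0.12, "rz": 0, "grip": 100}, {"tx": 0, "ty": 0, "tz": 0, "rx": 0, "ry": 0.12, "rz": 0, "grip": 100}, {"tx": 0, "ty": 0, "tz": 0, "rx": 0, "ry": 0.12, "rz": 0, "grip": 100}, {"tx": 0, "ty": 0, "tz": 0, "rx": 0, "ry": 0.12, "rz": 0, "grip": 100}])

```text
t: 6.37
eef_pos: [627.6, -288.6, 318.7]
tcp_rot: [-1.571, -0.0, 0.151]
ft_force: [0.5, 0.2, 0.3]
opening: 0.96
```

```bash
python3 -c "
from h import *
goto(600,100,300); goto(465,295,250)"
```

```text
t 6.37 pos [ 627.6 -288.6  318.7] rot [-1.571 -0.     0.151] F [0.5 0.2 0.3] open 0.96
 shift cm (tool) [ 3.12  1.87 38.83] norm 39.0 
t 6.37 pos [ 627.6 -288.6  318.7] rot [-1.571 -0.     0.151] F [0.5 0.2 0.3] open 0.96
 shift cm (tool) [-7.29  6.87 60.14] norm 60.97
```

Call:
move_arm(rows=[{"tx": -0.37, "ty": 0.3, "tz": 3.0, "rx": 0, "ry": 0, "rz": 0, "grip": 100}, {"tx": -0.37, "ty": 0.3, "tz": 3.0, "rx": 0, "ry": 0, "rz": 0, "grip": 100}, {"tx": -0.37, "ty": 0.3, "tz": 3.0, "rx": 0, "ry": 0, "rz": 0, "grip": 100}, {"tx": -0.37, "ty": 0.3, "tz": 3.0, "rx": 0, "ry": 0, "rz": 0, "grip": 100}, {"tx": -0.37, "ty": 0.3, "tz": 3.0, "rx": 0, "ry": 0, "rz": 0, "grip": 100}, {"tx": -0.37, "ty": 0.3, "tz": 3.0, "rx": 0, "ry": 0, "rz": 0, "grip": 100}, {"tx": -0.37, "ty": 0.3, "tz": 3.0, "rx": 0, "ry": 0, "rz": 0, "grip": 100}, {"tx": -0.37, "ty": 0.3, "tz": 3.0, "rx": 0, "ry": 0, "rz": 0, "grip": 100}, {"tx": -0.37, "ty": 0.3, "tz": 3.0, "rx": 0, "ry": 0, "rz": 0, "grip": 100}, {"tx": -0.37, "ty": 0.3, "tz": 3.0, "rx": 0, "ry": 0, "rz": 0, "grip": 100}])

```text
t: 7.2
eef_pos: [543.5, 3.1, 288.7]
tcp_rot: [-1.571, -0.0, 0.157]
ft_force: [0.7, -0.2, 0.7]
opening: 1.005
```

Call:
move_arm(rows=[{"tx": -0.37, "ty": 0.3, "tz": 3.0, "rx": 0, "ry": 0, "rz": 0, "grip": 100}, {"tx": -0.37, "ty": 0.3, "tz": 3.0, "rx": 0, "ry": 0, "rz": 0, "grip": 100}, {"tx": -0.37, "ty": 0.3, "tz": 3.0, "rx": 0, "ry": 0, "rz": 0, "grip": 100}, {"tx": -0.37, "ty": 0.3, "tz": 3.0, "rx": 0, "ry": 0, "rz": 0, "grip": 100}, {"tx": -0.37, "ty": 0.3, "tz": 3.0, "rx": 0, "ry": 0, "rz": 0, "grip": 100}, {"tx": -0.37, "ty": 0.3, "tz": 3.0, "rx": 0, "ry": 0, "rz": 0, "grip": 100}, {"tx": -0.37, "ty": 0.3, "tz": 3.0, "rx": 0, "ry": 0, "rz": 0, "grip": 100}, {"tx": -0.37, "ty": 0.3, "tz": 3.0, "rx": 0, "ry": 0, "rz": 0, "grip": 100}, {"tx": -0.37, "ty": 0.3, "tz": 3.0, "rx": 0, "ry": 0, "rz": 0, "grip": 100}, {"tx": -0.37, "ty": 0.3, "tz": 3.0, "rx": 0, "ry": 0, "rz": 0, "grip": 100}])

```text
t: 8.03
eef_pos: [460.0, 293.7, 258.8]
tcp_rot: [-1.571, -0.001, 0.157]
ft_force: [0.4, -0.1, 0.5]
opening: 1.001
```

```bash
cat > meas.py <<'E'
from h import *
import sys
tag=sys.argv[1]
im={};D={}
for n in("top","side"):
    im[n],D[n]=env.read_camera(n); cv2.imwrite(f"pics/{n}_{tag}.png",im[n]); np.save(f"{n}_{tag}.npy",D[n])
g=proj("top",[[536.8,-79,55]])[0]; h=proj("side",[[536.8,-79,55]])[0]; print(g,h)
for n,c in(("top",g),("side",h)):
    x,y=c.astype(int); w=18
    b=im[n].astype(int); m=np.zeros(b.shape[:2],bool); m[y-w:y+w,x-w:x+w]=1
    m&=(b[...,2]-b[...,1]>30)
    k,l,st,ce=cv2.connectedComponentsWithStats(m.astype(np.uint8)); 
    v,u=np.nonzero(m); W=onz(n,np.c_[u,v],55.3)
    keep=np.hypot(W[:,0]-536.8,W[:,1]+79)<36; W=W[keep]
    cc,r=cv2.minEnclosingCircle(W[:,:2].astype(np.float32)); print(n,len(W),"enc",np.round(cc,1),round(2*r,1),"mean",W.mean(0)[:2].round(1), "ell",cv2.fitEllipse(W[:,:2].astype(np.float32)))
    cv2.imwrite(f"pics/{n}_{tag}_sp.png",cv2.resize(im[n][y-30:y+30,x-40:x+40],None,fx=9,fy=9,interpolation=cv2.INTER_CUBIC))
E
python3 meas.py a; python3 -c "
from h import *
goto(465,295,250)"
```

```text
[345.75207612 215.18070003] [345.8909623  198.31050206]
top 64 enc [536.3 -79.1] 60.0 mean [535.8 -74.5] ell ((536.8800048828125, -79.04047393798828), (53.63441467285156, 55.108802795410156), 90.22286224365234)
side 47 enc [538.  -77.4] 63.3 mean [547.7 -71.1] ell ((537.5372314453125, -79.2354507446289), (56.741947174072266, 59.54923629760742), 19.529451370239258)
t 8.13 pos [459.4 295.2 258.4] rot [-1.57  0.    0.16] F [-0.2 -0.6 -0.4] open 0.998
 shift cm (tool) [ 0.55  0.84 -0.11] norm 1.01
```

View pics/top_a_sp.png

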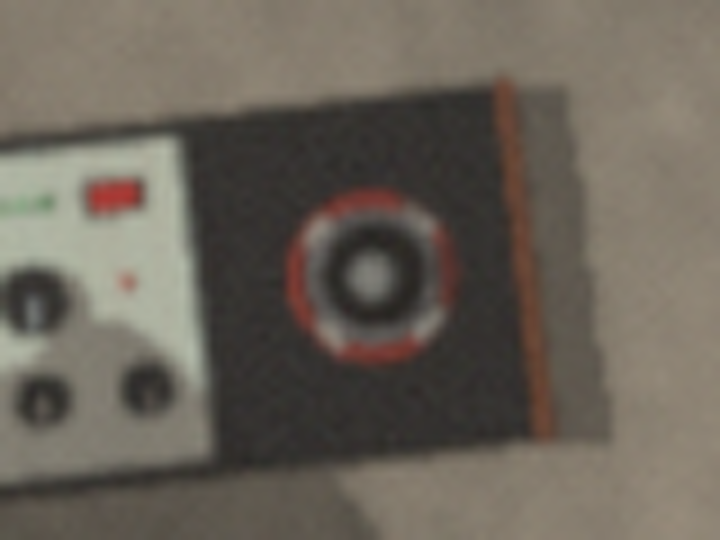

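View pics/side_a.png

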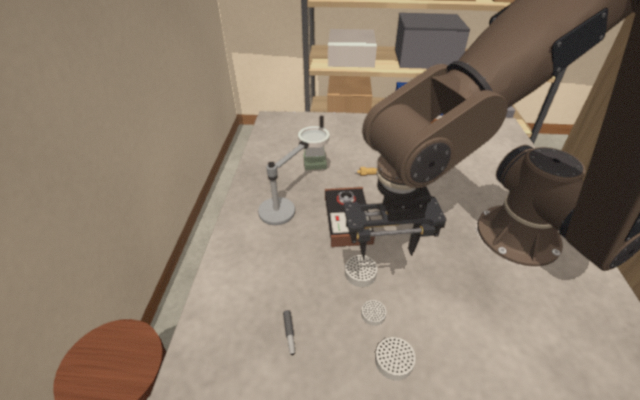

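The side view shows the lamp head clear at (314,136), and the gripper open above the row of grilles. The top crop shows the whole seal ring, with the collar concentric.

Run:
```python
from h import *
for n,(u,v) in(("top",(228,235)),("side",(373,311))):
    im=cv2.imread(f"pics/{n}0.png"); w=22
    c=im[v-w:v+w,u-w:u+w]; cv2.imwrite(f"pics/g_{n}.png",cv2.resize(c,None,fx=10,fy=10,interpolation=cv2.INTER_CUBIC))
    g=cv2.GaussianBlur(c.astype(np.float32),(0,0),2.2)
    b=g.min(2); t,m=cv2.threshold(b.astype(np.uint8),0,255,cv2.THRESH_OTSU)
    k,l,st,ce=cv2.connectedComponentsWithStats(m); i=1+st[1:,4].argmax()
    cs,_=cv2.findContours((l==i).astype(np.uint8),cv2.RETR_EXTERNAL,cv2.CHAIN_APPROX_NONE); cs=max(cs,key=len)[:,0]
    W=onz(n,cs+[u-w,v-w],20.5)[:,:2].astype(np.float32); print(n,st[i],cv2.fitEllipse(W),cv2.minEnclosingCircle(W))
P=np.load("topP.npy")[222:248,213:242].reshape(-1,3); q=P[P[:,2]>15]; print("depth top face",len(q),(q.min(0)+q.max(0))/2,q.mean(0))
```

```text
top [  8  11  27  33 527] ((444.91064453125, 297.5019226074219), (69.32620239257812, 113.23851776123047), 113.86910247802734) ((447.5188903808594, 285.9999084472656), 58.87247085571289)
side [ 11  10  26  23 434] ((460.9888000488281, 293.9977111816406), (59.12629318237305, 60.48168182373047), 125.08656311035156) ((461.2549133300781, 294.187744140625), 32.06733703613281)
depth top face 270 [473.31551306 169.19782561 655.1593615 ] [464.83779416 293.15689772  30.13928004]
```

View pics/g_side.png

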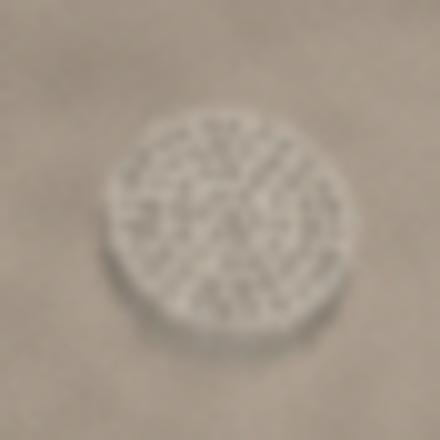

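Enlarged crop: one small perforated cup, face up, ~60 mm — the target.

Call:
move_arm(rows=[{"tx": 0.35, "ty": 2.5, "tz": -0.1, "rx": 0, "ry": 0, "rz": 0, "grip": 100}, {"tx": 0, "ty": 2.5, "tz": 0, "rx": 0, "ry": 0, "rz": 0, "grip": 100}, {"tx": 0, "ty": 2.5, "tz": 0, "rx": 0, "ry": 0, "rz": 0, "grip": 100}, {"tx": 0, "ty": 2.5, "tz": 0, "rx": 0, "ry": 0, "rz": 0, "grip": 100}, {"tx": 0, "ty": 2.5, "tz": 0, "rx": 0, "ry": 0, "rz": 0, "grip": 100}, {"tx": 0, "ty": 2.5, "tz": 0, "rx": 0, "ry": 0, "rz": 0, "grip": 100}, {"tx": 0, "ty": 2.5, "tz": 0, "rx": 0, "ry": 0, "rz": 0, "grip": 100}, {"tx": 0, "ty": 1.5, "tz": 0, "rx": 0, "ry": 0, "rz": 0, "grip": 100}, {"tx": 0, "ty": 0, "tz": 0, "rx": 0, "ry": 0, "rz": 0, "grip": 100}, {"tx": 0, "ty": 0, "tz": 0, "rx": 0, "ry": 0, "rz": 0, "grip": 100}])

```text
t: 8.97
eef_pos: [464.5, 291.5, 68.6]
tcp_rot: [-1.571, 0.001, 0.157]
ft_force: [-0.3, 0.2, 0.7]
opening: 1.001
```

Run:
```python
from h import *
goto(463,294.5,25)
p,d=env.read_camera('side');cv2.imwrite('pics/s3.png',cv2.resize(p[220:380,280:480],None,fx=4,fy=3.75,interpolation=cv2.INTER_CUBIC))
```

```text
t 8.97 pos [464.5 291.5  68.6] rot [-1.571e+00  1.000e-03  1.570e-01] F [-0.3  0.2  0.7] open 1.001
 shift cm (tool) [-0.1   4.36  0.32] norm 4.38
```

View pics/s3.png

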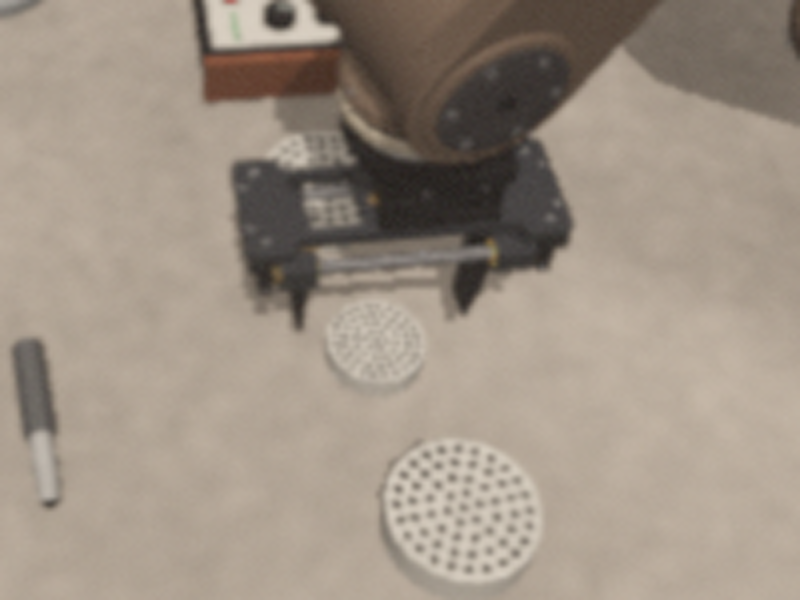

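Fingers straddle the small grille (crop (375,340)), tips at (300,325) and (462,315).

Run:
```python
from h import *
q=proj("side",[[464.5,291.5,49.6],[464.5,294.5,20.5]]); print((q-[280,220])*[4,3.75])
```

```text
[[378.41732173 307.48611682]
 [374.10777069 335.88767622]]
```

Call:
move_arm(rows=[{"tx": 0, "ty": 1.0, "tz": 0.3, "rx": 0, "ry": 0, "rz": 0, "grip": 100}, {"tx": 0, "ty": 1.0, "tz": 0, "rx": 0, "ry": 0, "rz": 0, "grip": 100}, {"tx": 0, "ty": 1.0, "tz": 0, "rx": 0, "ry": 0, "rz": 0, "grip": 100}, {"tx": 0, "ty": 1.0, "tz": 0, "rx": 0, "ry": 0, "rz": 0, "grip": 100}, {"tx": 0, "ty": 0.35, "tz": 0, "rx": 0, "ry": 0, "rz": 0, "grip": 100}, {"tx": 0, "ty": 0, "tz": 0, "rx": 0, "ry": 0, "rz": 0, "grip": 75}, {"tx": 0, "ty": 0, "tz": 0, "rx": 0, "ry": 0, "rz": 0, "grip": 75}])

```text
t: 9.6
eef_pos: [464.0, 294.8, 24.8]
tcp_rot: [-1.571, 0.001, 0.157]
ft_force: [-0.4, 0.4, 0.9]
opening: 0.91
```

Good. Close gradually.

Call:
move_arm(rows=[{"tx": 0, "ty": 0, "tz": 0, "rx": 0, "ry": 0, "rz": 0, "grip": 50}, {"tx": 0, "ty": 0, "tz": 0, "rx": 0, "ry": 0, "rz": 0, "grip": 50}, {"tx": 0, "ty": 0, "tz": 0, "rx": 0, "ry": 0, "rz": 0, "grip": 50}, {"tx": 0, "ty": 0, "tz": 0, "rx": 0, "ry": 0, "rz": 0, "grip": 50}, {"tx": 0, "ty": 0, "tz": 0, "rx": 0, "ry": 0, "rz": 0, "grip": 50}, {"tx": 0, "ty": 0, "tz": 0, "rx": 0, "ry": 0, "rz": 0, "grip": 50}, {"tx": 0, "ty": 0, "tz": 0, "rx": 0, "ry": 0, "rz": 0, "grip": 50}])

```text
t: 10.18
eef_pos: [464.1, 294.9, 25.4]
tcp_rot: [-1.571, -0.001, 0.157]
ft_force: [-0.7, -1.2, 3.7]
opening: 0.639
```

Call:
move_arm(rows=[{"tx": 0, "ty": 0, "tz": 0, "rx": 0, "ry": 0, "rz": 0, "grip": 40}, {"tx": 0, "ty": 0, "tz": 0, "rx": 0, "ry": 0, "rz": 0, "grip": 40}, {"tx": 0, "ty": -1.0, "tz": 0, "rx": 0, "ry": 0, "rz": 0, "grip": 40}, {"tx": 0, "ty": -2.0, "tz": 0, "rx": 0, "ry": 0, "rz": 0, "grip": 40}, {"tx": 0, "ty": -2.5, "tz": 0, "rx": 0, "ry": 0, "rz": 0, "grip": 40}, {"tx": 0, "ty": -2.5, "tz": 0, "rx": 0, "ry": 0, "rz": 0, "grip": 40}, {"tx": 0, "ty": -2.5, "tz": 0, "rx": 0, "ry": 0, "rz": 0, "grip": 40}, {"tx": 0, "ty": -2.5, "tz": 0, "rx": 0, "ry": 0, "rz": 0, "grip": 40}])

```text
t: 10.85
eef_pos: [463.6, 294.7, 156.8]
tcp_rot: [-1.571, 0.0, 0.157]
ft_force: [-0.9, 0.4, -0.1]
opening: 0.639
```

Run:
```python
from h import *
goto(536.7,-79.1,150)
p,d=env.read_camera('side');cv2.imwrite('pics/s4.png',cv2.resize(p[180:380,280:520],None,fx=3,fy=3,interpolation=cv2.INTER_CUBIC))
```

```text
t 10.85 pos [463.6 294.7 156.8] rot [-1.571  0.     0.157] F [-0.9  0.4 -0.1] open 0.639
 shift cm (tool) [  1.37   0.68 -38.06] norm 38.1
```

View pics/s4.png

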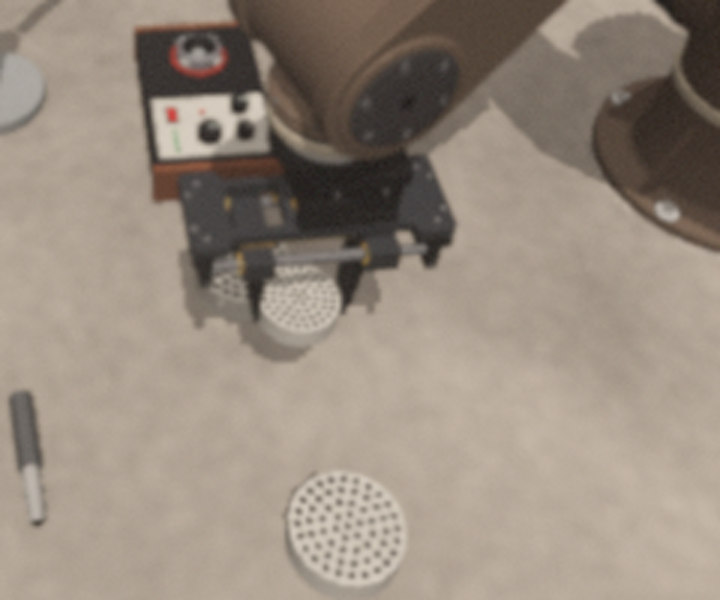

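The grille is held level between the fingers at crop (301,300). I measure its centre relative to the TCP.

```bash
cat > gm.py <<'E'
from h import *
def gr(tag,zc):
    s=env.state(); e=s["eef_pos"]; p,D=env.read_camera("side"); cv2.imwrite(f"pics/side_{tag}.png",p)
    z=e[2]-zc; c=proj("side",[[e[0],e[1],z]])[0]; u,v=c.round().astype(int); w=30
    g=cv2.GaussianBlur(p[v-w:v+w,u-w:u+w].astype(np.float32),(0,0),1.5).min(2)
    m=((g>115)*255).astype(np.uint8)
    vv,uu=np.nonzero(m); W=onz("side",np.c_[uu+u-w,vv+v-w],z)
    k=np.hypot(W[:,0]-e[0],W[:,1]-e[1])<34
    cv2.imwrite(f"pics/m_{tag}.png",np.hstack([cv2.resize(p[v-w:v+w,u-w:u+w],None,fx=6,fy=6),cv2.cvtColor(cv2.resize(m,None,fx=6,fy=6,interpolation=0),cv2.COLOR_GRAY2BGR)]))
    print("tcp",e.round(1),"px",c,"enc",cv2.minEnclosingCircle(W[k][:,:2].astype(np.float32)),"mid",(W[k].min(0)+W[k].max(0))/2,np.ptp(W[k],axis=0))
if __name__=="__main__":
    import sys; gr(sys.argv[1],float(sys.argv[2]))
E
python3 gm.py b 4.7
```

```text
tcp [465.2 295.6 161.2] px [379.03638901 276.8394492 ] enc ((464.96966552734375, 295.5194396972656), 33.85127258300781) mid [463.82918679 295.09969492 156.54914803] [57.38485903 65.66599752  0.        ]
```

View pics/m_b.png

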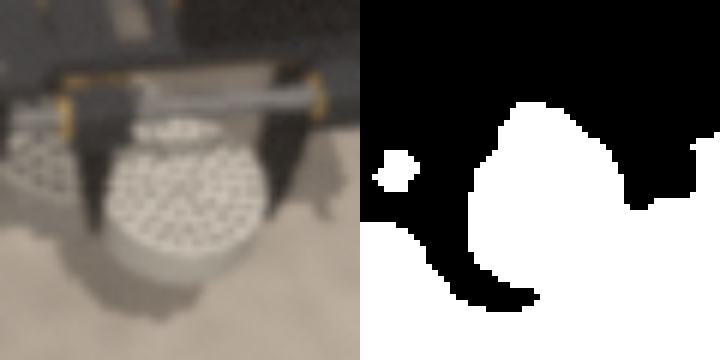

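Run:
```python
from h import *
s=env.state(); e=s["eef_pos"]; print(e)
p=cv2.imread("pics/side_b.png"); 
out=[]
for zc in(4.7,):
    a=np.linspace(0,2*np.pi,60); im=p.copy()
    big=cv2.resize(p[240:320,330:430],None,fx=8,fy=7.5,interpolation=cv2.INTER_CUBIC)
    for dz,col in((4.7,(0,255,0)),(25.2,(0,0,255))):
        q=proj("side",np.c_[e[0]+30.5*np.cos(a),e[1]+30.5*np.sin(a),np.full(60,e[2]-dz)])
        q=((q+.5-[330,240])*[8,7.5]).astype(int)
        cv2.polylines(big,[q],True,col,1)
    cv2.imwrite("pics/ov.png",big)
```

```text
[465.10846393 295.52072094 159.08980824]
```

View pics/ov.png

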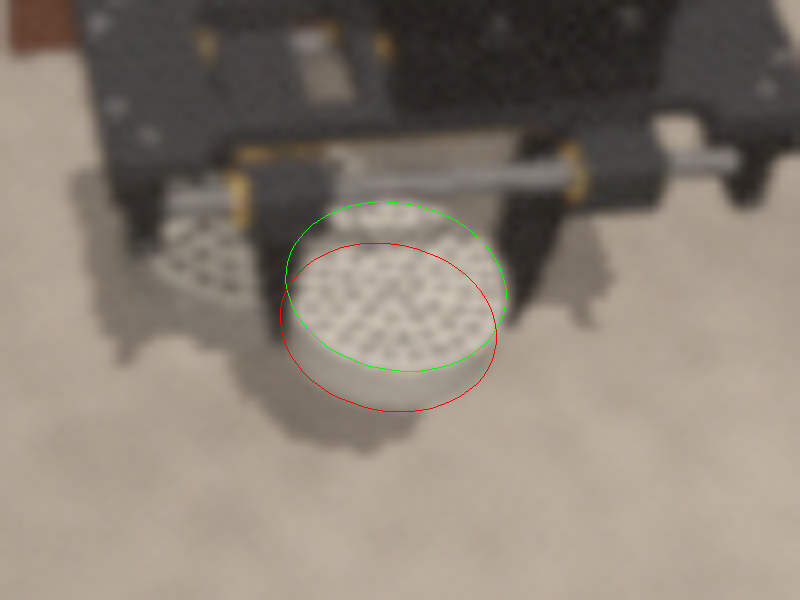

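The overlay at the TCP matches the held grille within about 1 mm, so it is centred in the jaws.

Call:
move_arm(rows=[{"tx": 0.13, "ty": 0, "tz": -2.0, "rx": 0, "ry": 0, "rz": 0, "grip": 40}, {"tx": 0.13, "ty": 0, "tz": -4.0, "rx": 0, "ry": 0, "rz": 0, "grip": 40}, {"tx": 0.13, "ty": 0, "tz": -4.1, "rx": 0, "ry": 0, "rz": 0, "grip": 40}, {"tx": 0.13, "ty": 0, "tz": -4.1, "rx": 0, "ry": 0, "rz": 0, "grip": 40}, {"tx": 0.13, "ty": 0, "tz": -4.1, "rx": 0, "ry": 0, "rz": 0, "grip": 40}, {"tx": 0.13, "ty": 0, "tz": -4.1, "rx": 0, "ry": 0, "rz": 0, "grip": 40}, {"tx": 0.13, "ty": 0, "tz": -4.1, "rx": 0, "ry": 0, "rz": 0, "grip": 40}, {"tx": 0.13, "ty": 0, "tz": -4.1, "rx": 0, "ry": 0, "rz": 0, "grip": 40}, {"tx": 0.13, "ty": 0, "tz": -4.1, "rx": 0, "ry": 0, "rz": 0, "grip": 40}, {"tx": 0.13, "ty": 0, "tz": -3.3, "rx": 0, "ry": 0, "rz": 0, "grip": 40}])

```text
t: 11.78
eef_pos: [536.0, -81.1, 154.6]
tcp_rot: [-1.571, 0.001, 0.156]
ft_force: [0.9, 0.4, -0.3]
opening: 0.643
```

Call:
move_arm(rows=[{"tx": 0, "ty": 1.0, "tz": 0, "rx": 0, "ry": 0, "rz": 0, "grip": 40}, {"tx": 0, "ty": 1.0, "tz": 0, "rx": 0, "ry": 0, "rz": 0, "grip": 40}, {"tx": 0, "ty": 1.0, "tz": 0, "rx": 0, "ry": 0, "rz": 0, "grip": 40}, {"tx": 0, "ty": 0, "tz": 0, "rx": 0, "ry": 0, "rz": 0, "grip": 40}, {"tx": 0, "ty": 0, "tz": 0, "rx": 0, "ry": 0, "rz": 0, "grip": 40}, {"tx": 0, "ty": 0, "tz": 0, "rx": 0, "ry": 0, "rz": 0, "grip": 40}])

```text
t: 12.28
eef_pos: [536.2, -77.4, 125.2]
tcp_rot: [-1.571, 0.0, 0.159]
ft_force: [-0.6, 0.0, 0.2]
opening: 0.636
```

```bash
cat > ov.py <<'E'
from h import *
import sys
tag=sys.argv[1]; goto(537,-79,88.7)
e=env.state()["eef_pos"]; p,_=env.read_camera("side"); c=proj("side",[e])[0].astype(int); x0,y0=c[0]-50,c[1]-40
big=cv2.resize(p[y0:y0+80,x0:x0+100],None,fx=8,fy=7.5,interpolation=cv2.INTER_CUBIC)
a=np.linspace(0,2*np.pi,60)
def ring(cx,cy,z,r,col):
    q=proj("side",np.c_[cx+r*np.cos(a),cy+r*np.sin(a),np.full(60,z)]); cv2.polylines(big,[((q+.5-[x0,y0])*[8,7.5]).astype(int)],True,col,1)
ring(e[0],e[1],e[2]-4.7,30.5,(0,255,0)); ring(e[0],e[1],e[2]-25.2,30.5,(0,0,255)); ring(537,-79,55.5,29.5,(255,255,0))
cv2.imwrite(f"pics/ov_{tag}.png",big)
E
python3 ov.py c
```

```text
t 12.28 pos [536.2 -77.4 125.2] rot [-1.571  0.     0.159] F [-0.6  0.   0.2] open 0.636
 shift cm (tool) [ 0.05  3.65 -0.17] norm 3.65
```

View pics/ov_c.png

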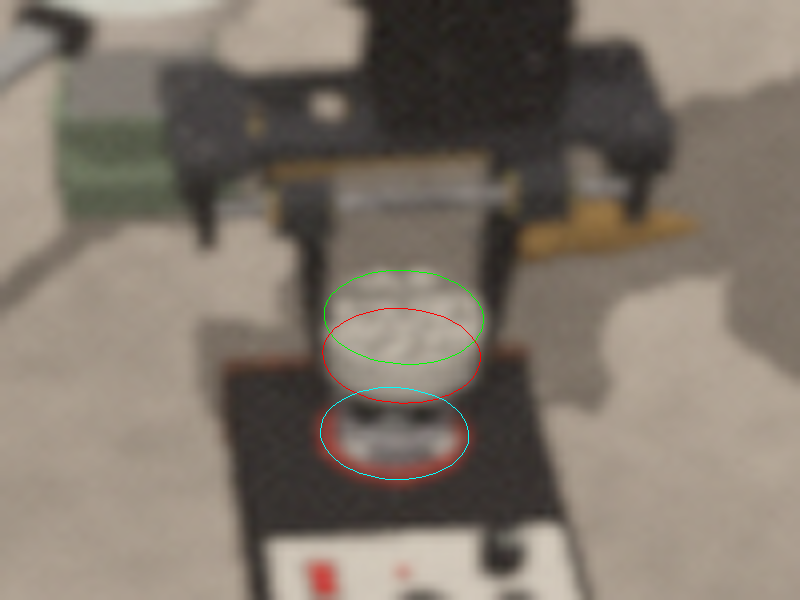

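Held grille and seal ring both match their drawn outlines; offset about 1–2 mm. Correct it and descend.

Call:
move_arm(rows=[{"tx": 0.05, "ty": 0.5, "tz": -0.13, "rx": 0, "ry": 0, "rz": 0, "grip": 40}, {"tx": 0, "ty": 0.7, "tz": 0, "rx": 0, "ry": 0, "rz": 0, "grip": 40}, {"tx": 0, "ty": 0.6, "tz": 0, "rx": 0, "ry": 0, "rz": 0, "grip": 40}, {"tx": 0, "ty": 0.6, "tz": 0, "rx": 0, "ry": 0, "rz": 0, "grip": 40}, {"tx": 0, "ty": 0, "tz": 0, "rx": 0, "ry": 0, "rz": 0, "grip": 40}, {"tx": 0, "ty": 0, "tz": 0, "rx": 0, "ry": 0, "rz": 0, "grip": 40}])

```text
t: 12.83
eef_pos: [536.8, -79.6, 100.6]
tcp_rot: [-1.57, 0.001, 0.157]
ft_force: [0.2, -1.1, -1.0]
opening: 0.636
```

```bash
python3 ov.py d
```

```text
t 12.83 pos [536.8 -79.6 100.6] rot [-1.57e+00  1.00e-03  1.57e-01] F [ 0.2 -1.1 -1. ] open 0.636
 shift cm (tool) [0.03 1.19 0.06] norm 1.19
```

View pics/ov_d.png

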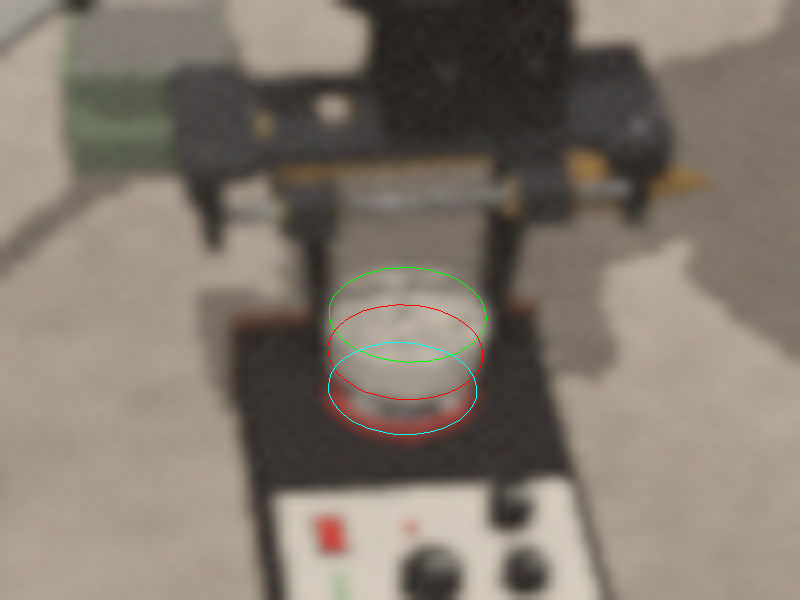

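Grille coaxial above the collar, level. Lower slowly.

Call:
move_arm(rows=[{"tx": 0, "ty": 0.3, "tz": 0.05, "rx": 0, "ry": 0, "rz": 0, "grip": 40}, {"tx": 0, "ty": 0.3, "tz": 0, "rx": 0, "ry": 0, "rz": 0, "grip": 40}, {"tx": 0, "ty": 0.2, "tz": 0, "rx": 0, "ry": 0, "rz": 0, "grip": 40}, {"tx": 0, "ty": 0.0, "tz": 0, "rx": 0, "ry": 0, "rz": 0, "grip": 40}, {"tx": 0, "ty": 0, "tz": 0, "rx": 0, "ry": 0, "rz": 0, "grip": 40}])

```text
t: 13.3
eef_pos: [536.8, -79.1, 93.0]
tcp_rot: [-1.571, 0.0, 0.157]
ft_force: [0.2, -0.6, -0.3]
opening: 0.642
```

Call:
move_arm(rows=[{"tx": 0, "ty": 0.1, "tz": 0, "rx": 0, "ry": 0, "rz": 0, "grip": 40}, {"tx": 0, "ty": 0.1, "tz": 0, "rx": 0, "ry": 0, "rz": 0, "grip": 40}, {"tx": 0, "ty": 0.0, "tz": 0, "rx": 0, "ry": 0, "rz": 0, "grip": 40}, {"tx": 0, "ty": 0, "tz": 0, "rx": 0, "ry": 0, "rz": 0, "grip": 40}])

```text
t: 13.63
eef_pos: [536.8, -79.1, 91.1]
tcp_rot: [-1.571, 0.0, 0.157]
ft_force: [0.2, 0.3, -1.1]
opening: 0.637
```

Call:
move_arm(rows=[{"tx": 0, "ty": 0.1, "tz": 0, "rx": 0, "ry": 0, "rz": 0, "grip": 40}, {"tx": 0, "ty": 0.05, "tz": 0, "rx": 0, "ry": 0, "rz": 0, "grip": 40}, {"tx": 0, "ty": 0.0, "tz": 0, "rx": 0, "ry": 0, "rz": 0, "grip": 40}, {"tx": 0, "ty": 0, "tz": 0, "rx": 0, "ry": 0, "rz": 0, "grip": 40}])

```text
t: 13.97
eef_pos: [537.0, -79.3, 89.7]
tcp_rot: [-1.571, -0.0, 0.157]
ft_force: [0.3, -2.3, 0.0]
opening: 0.637
```

Call:
move_arm(rows=[{"tx": 0, "ty": 0.05, "tz": 0, "rx": 0, "ry": 0, "rz": 0, "grip": 40}, {"tx": 0, "ty": 0.05, "tz": 0, "rx": 0, "ry": 0, "rz": 0, "grip": 40}, {"tx": 0, "ty": 0, "tz": 0, "rx": 0, "ry": 0, "rz": 0, "grip": 40}, {"tx": 0, "ty": 0, "tz": 0, "rx": 0, "ry": 0, "rz": 0, "grip": 40}])

```text
t: 14.3
eef_pos: [537.0, -79.3, 88.7]
tcp_rot: [-1.571, -0.0, 0.157]
ft_force: [-0.1, -4.2, 1.6]
opening: 0.641
```

Call:
move_arm(rows=[{"tx": 0, "ty": 0.05, "tz": 0, "rx": 0, "ry": 0, "rz": 0, "grip": 40}, {"tx": 0, "ty": 0.0, "tz": 0, "rx": 0, "ry": 0, "rz": 0, "grip": 40}, {"tx": 0, "ty": 0, "tz": 0, "rx": 0, "ry": 0, "rz": 0, "grip": 40}])

```text
t: 14.55
eef_pos: [537.0, -79.3, 88.4]
tcp_rot: [-1.571, -0.0, 0.157]
ft_force: [-0.4, -3.7, 5.0]
opening: 0.637
```

Resting on the catches (5 N up, and −4 N in y, so ease about 0.8 mm towards −y), then release.

Call:
move_arm(rows=[{"tx": 0, "ty": 0, "tz": -0.08, "rx": 0, "ry": 0, "rz": 0, "grip": 40}, {"tx": 0, "ty": 0, "tz": 0, "rx": 0, "ry": 0, "rz": 0, "grip": 40}, {"tx": 0, "ty": 0.0, "tz": 0, "rx": 0, "ry": 0, "rz": 0, "grip": 40}])

```text
t: 14.8
eef_pos: [537.0, -79.7, 88.4]
tcp_rot: [-1.571, -0.0, 0.157]
ft_force: [-1.2, -1.7, 6.5]
opening: 0.641
```

Call:
move_arm(rows=[{"tx": 0, "ty": 0, "tz": 0, "rx": 0, "ry": 0, "rz": 0, "grip": 70}, {"tx": 0, "ty": 0, "tz": 0, "rx": 0, "ry": 0, "rz": 0, "grip": 80}, {"tx": 0, "ty": 0, "tz": 0, "rx": 0, "ry": 0, "rz": 0, "grip": 80}, {"tx": 0, "ty": 0, "tz": 0, "rx": 0, "ry": 0, "rz": 0, "grip": 80}, {"tx": 0, "ty": -0.5, "tz": 0, "rx": 0, "ry": 0, "rz": 0, "grip": 80}, {"tx": 0, "ty": -1.0, "tz": 0, "rx": 0, "ry": 0, "rz": 0, "grip": 80}, {"tx": 0, "ty": -1.5, "tz": 0, "rx": 0, "ry": 0, "rz": 0, "grip": 80}, {"tx": 0, "ty": -1.5, "tz": 0, "rx": 0, "ry": 0, "rz": 0, "grip": 80}])

```text
t: 15.47
eef_pos: [536.9, -79.9, 134.2]
tcp_rot: [-1.571, 0.0, 0.157]
ft_force: [0.5, 0.2, -0.2]
opening: 0.799
```

```bash
python3 ov.py e; python3 -c "
import cv2;from h import *
p,d=env.read_camera('top');cv2.imwrite('pics/t5.png',p)"
```

```text
t 15.47 pos [536.9 -79.9 134.2] rot [-1.571  0.     0.157] F [ 0.5  0.2 -0.2] open 0.799
 shift cm (tool) [0.02 4.55 0.08] norm 4.55
```

View pics/ov_e.png

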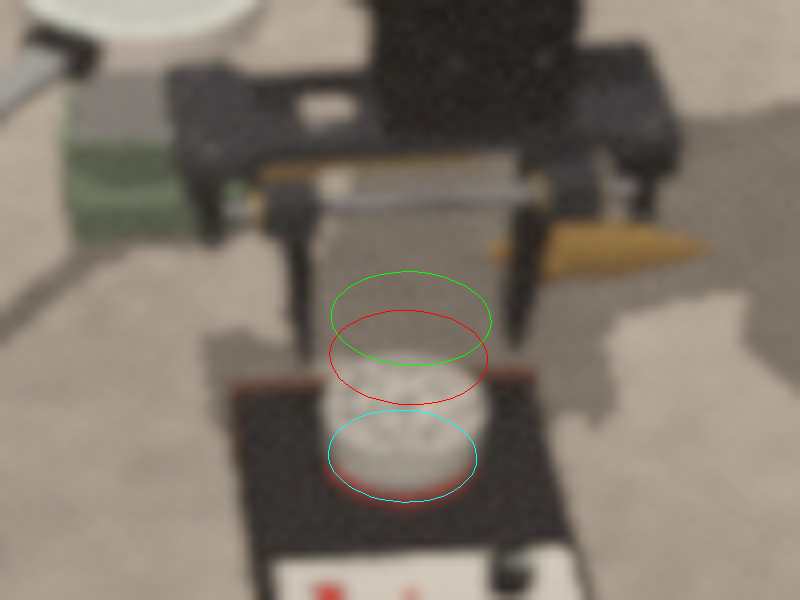

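Grille rests level on the collar (crop (405,420)). Close the fingers above it and press.

Call:
move_arm(rows=[{"tx": 0, "ty": 0, "tz": 0.03, "rx": 0, "ry": 0, "rz": 0, "grip": 0}, {"tx": 0, "ty": 0, "tz": 0, "rx": 0, "ry": 0, "rz": 0, "grip": 0}, {"tx": 0, "ty": 0, "tz": 0, "rx": 0, "ry": 0, "rz": 0, "grip": 0}, {"tx": 0, "ty": 0, "tz": 0, "rx": 0, "ry": 0, "rz": 0, "grip": 0}, {"tx": 0, "ty": 0, "tz": 0, "rx": 0, "ry": 0, "rz": 0, "grip": 0}, {"tx": 0, "ty": 0, "tz": 0, "rx": 0, "ry": 0, "rz": 0, "grip": 0}, {"tx": 0, "ty": 0, "tz": 0, "rx": 0, "ry": 0, "rz": 0, "grip": 0}, {"tx": 0, "ty": 0, "tz": 0, "rx": 0, "ry": 0, "rz": 0, "grip": 0}, {"tx": 0, "ty": 0, "tz": 0, "rx": 0, "ry": 0, "rz": 0, "grip": 0}, {"tx": 0, "ty": 0, "tz": 0, "rx": 0, "ry": 0, "rz": 0, "grip": 0}])

```text
t: 16.4
eef_pos: [537.0, -79.6, 133.1]
tcp_rot: [-1.571, -0.0, 0.157]
ft_force: [0.0, -0.3, 0.5]
opening: 0.152
```

Call:
move_arm(rows=[{"tx": 0, "ty": 0.8, "tz": 0, "rx": 0, "ry": 0, "rz": 0, "grip": 0}, {"tx": 0, "ty": 0.8, "tz": 0, "rx": 0, "ry": 0, "rz": 0, "grip": 0}, {"tx": 0, "ty": 0.7, "tz": 0, "rx": 0, "ry": 0, "rz": 0, "grip": 0}, {"tx": 0, "ty": 0.4, "tz": 0, "rx": 0, "ry": 0, "rz": 0, "grip": 0}, {"tx": 0, "ty": 0, "tz": 0, "rx": 0, "ry": 0, "rz": 0, "grip": 0}, {"tx": 0, "ty": 0, "tz": 0, "rx": 0, "ry": 0, "rz": 0, "grip": 0}])

```text
t: 16.9
eef_pos: [536.8, -79.6, 105.7]
tcp_rot: [-1.57, 0.001, 0.157]
ft_force: [0.1, -0.8, 0.3]
opening: 0.006
```

```bash
python3 ov.py f
```

```text
t 16.9 pos [536.8 -79.6 105.7] rot [-1.57e+00  1.00e-03  1.57e-01] F [ 0.1 -0.8  0.3] open 0.006
 shift cm (tool) [0.03 1.7  0.06] norm 1.7
```

View pics/ov_f.png

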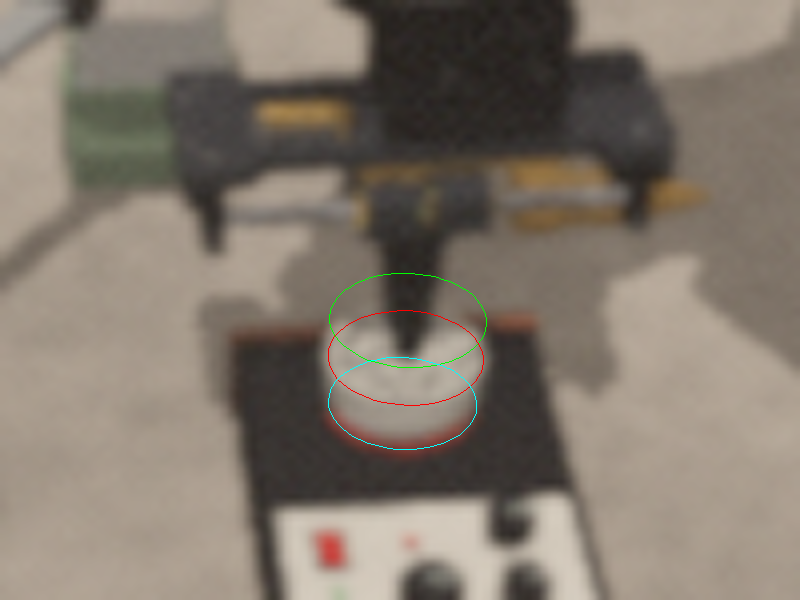

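Closed fingertips sit over the middle of the grille's top (crop (407,352)). Press in small steps.

Call:
move_arm(rows=[{"tx": 0, "ty": 0.1, "tz": 0, "rx": 0, "ry": 0, "rz": 0, "grip": 0}, {"tx": 0, "ty": 0.1, "tz": 0, "rx": 0, "ry": 0, "rz": 0, "grip": 0}, {"tx": 0, "ty": 0.1, "tz": 0, "rx": 0, "ry": 0, "rz": 0, "grip": 0}, {"tx": 0, "ty": 0, "tz": 0, "rx": 0, "ry": 0, "rz": 0, "grip": 0}, {"tx": 0, "ty": 0, "tz": 0, "rx": 0, "ry": 0, "rz": 0, "grip": 0}])

```text
t: 17.37
eef_pos: [537.0, -79.6, 103.2]
tcp_rot: [-1.571, -0.0, 0.157]
ft_force: [-1.0, -0.1, -0.1]
opening: 0.002
```

Call:
move_arm(rows=[{"tx": 0, "ty": 0.1, "tz": 0, "rx": 0, "ry": 0, "rz": 0, "grip": 0}, {"tx": 0, "ty": 0, "tz": 0, "rx": 0, "ry": 0, "rz": 0, "grip": 0}, {"tx": 0, "ty": 0, "tz": 0, "rx": 0, "ry": 0, "rz": 0, "grip": 0}])

```text
t: 17.62
eef_pos: [537.3, -79.7, 102.8]
tcp_rot: [-1.571, -0.001, 0.157]
ft_force: [-0.8, -1.0, 6.8]
opening: 0.008
```

Call:
move_arm(rows=[{"tx": 0, "ty": 0.05, "tz": 0, "rx": 0, "ry": 0, "rz": 0, "grip": 0}, {"tx": 0, "ty": 0.05, "tz": 0, "rx": 0, "ry": 0, "rz": 0, "grip": 0}, {"tx": 0, "ty": 0, "tz": 0, "rx": 0, "ry": 0, "rz": 0, "grip": 0}])

```text
t: 17.87
eef_pos: [537.8, -79.8, 102.3]
tcp_rot: [-1.572, -0.003, 0.157]
ft_force: [-0.2, 0.2, 11.5]
opening: 0.007
```

Call:
move_arm(rows=[{"tx": 0, "ty": 0.05, "tz": 0, "rx": 0, "ry": 0, "rz": 0, "grip": 0}, {"tx": 0, "ty": 0.05, "tz": 0, "rx": 0, "ry": 0, "rz": 0, "grip": 0}, {"tx": 0, "ty": 0, "tz": 0, "rx": 0, "ry": 0, "rz": 0, "grip": 0}])

```text
t: 18.12
eef_pos: [538.5, -79.9, 101.6]
tcp_rot: [-1.572, -0.004, 0.157]
ft_force: [1.9, 1.2, 11.4]
opening: 0.003
```

Call:
move_arm(rows=[{"tx": -0.05, "ty": 0.1, "tz": 0, "rx": 0, "ry": 0, "rz": 0, "grip": 0}, {"tx": -0.05, "ty": 0.05, "tz": 0, "rx": 0, "ry": 0, "rz": 0, "grip": 0}, {"tx": 0, "ty": 0, "tz": 0, "rx": 0, "ry": 0, "rz": 0, "grip": 0}])

```text
t: 18.37
eef_pos: [538.0, -80.2, 99.9]
tcp_rot: [-1.573, -0.005, 0.157]
ft_force: [2.0, 0.3, 3.7]
opening: 0.001
```

```bash
python3 ov.py g
```

```text
t 18.37 pos [538.  -80.2  99.9] rot [-1.573 -0.005  0.157] F [2.  0.3 3.7] open 0.001
 shift cm (tool) [-0.08  1.12  0.13] norm 1.13
```

View pics/ov_g.png

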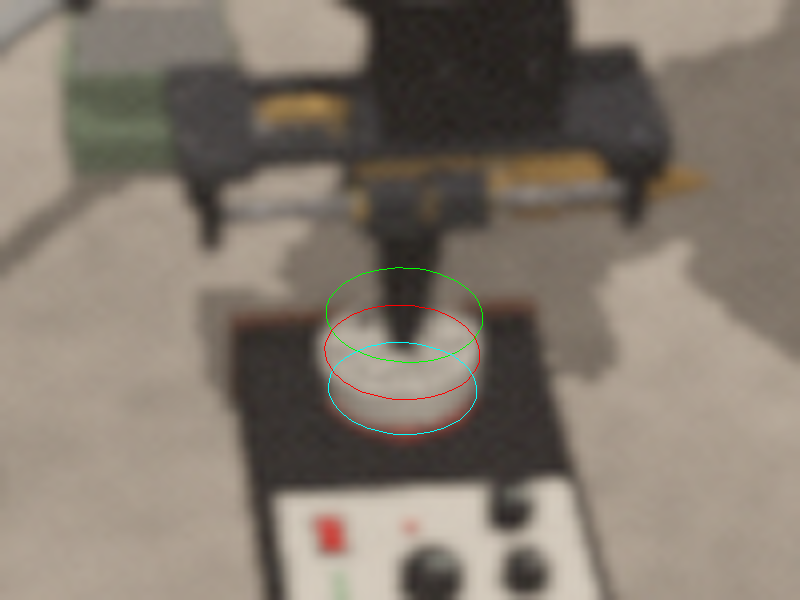

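Grille still level on the collar, force past the peak. Keep pressing.

Call:
move_arm(rows=[{"tx": -0.05, "ty": 0.1, "tz": 0.05, "rx": 0, "ry": 0, "rz": 0, "grip": 0}, {"tx": 0, "ty": 0.1, "tz": 0, "rx": 0, "ry": 0, "rz": 0, "grip": 0}, {"tx": 0, "ty": 0, "tz": 0, "rx": 0, "ry": 0, "rz": 0, "grip": 0}])

```text
t: 18.67
eef_pos: [535.1, -79.3, 96.5]
tcp_rot: [-1.571, 0.0, 0.157]
ft_force: [0.1, 0.1, 0.1]
opening: 0.006
```

Call:
move_arm(rows=[{"tx": 0, "ty": 0.1, "tz": 0, "rx": 0, "ry": 0, "rz": 0, "grip": 0}, {"tx": 0, "ty": 0.1, "tz": 0, "rx": 0, "ry": 0, "rz": 0, "grip": 0}, {"tx": 0, "ty": 0, "tz": 0, "rx": 0, "ry": 0, "rz": 0, "grip": 0}])

```text
t: 18.92
eef_pos: [535.1, -79.3, 94.2]
tcp_rot: [-1.57, 0.001, 0.157]
ft_force: [-0.4, 0.7, -0.3]
opening: 0.007
```

Call:
move_arm(rows=[{"tx": 0.12, "ty": 0, "tz": 0, "rx": 0, "ry": 0, "rz": 0, "grip": 0}, {"tx": 0, "ty": 0.1, "tz": 0, "rx": 0, "ry": 0, "rz": 0, "grip": 0}, {"tx": 0, "ty": 0, "tz": 0, "rx": 0, "ry": 0, "rz": 0, "grip": 0}, {"tx": 0, "ty": 0, "tz": 0, "rx": 0, "ry": 0, "rz": 0, "grip": 0}])

```text
t: 19.25
eef_pos: [536.8, -79.2, 93.8]
tcp_rot: [-1.571, -0.001, 0.157]
ft_force: [-0.0, 0.9, 2.3]
opening: 0.006
```

Call:
move_arm(rows=[{"tx": 0, "ty": 0.1, "tz": 0, "rx": 0, "ry": 0, "rz": 0, "grip": 0}, {"tx": 0, "ty": 0, "tz": 0, "rx": 0, "ry": 0, "rz": 0, "grip": 0}, {"tx": 0, "ty": 0, "tz": 0, "rx": 0, "ry": 0, "rz": 0, "grip": 0}])

```text
t: 19.5
eef_pos: [536.8, -79.2, 92.9]
tcp_rot: [-1.571, -0.001, 0.157]
ft_force: [-0.4, 0.4, 5.7]
opening: 0.008
```

Call:
move_arm(rows=[{"tx": 0, "ty": 0.1, "tz": 0, "rx": 0, "ry": 0, "rz": 0, "grip": 0}, {"tx": 0, "ty": 0, "tz": 0, "rx": 0, "ry": 0, "rz": 0, "grip": 0}, {"tx": 0, "ty": 0, "tz": 0, "rx": 0, "ry": 0, "rz": 0, "grip": 0}])

```text
t: 19.75
eef_pos: [536.8, -79.2, 92.1]
tcp_rot: [-1.571, -0.001, 0.157]
ft_force: [-1.2, 0.6, 8.3]
opening: 0.004
```

Call:
move_arm(rows=[{"tx": 0, "ty": 0.08, "tz": 0, "rx": 0, "ry": 0, "rz": 0, "grip": 0}, {"tx": 0, "ty": 0, "tz": 0, "rx": 0, "ry": 0, "rz": 0, "grip": 0}, {"tx": 0, "ty": 0, "tz": 0, "rx": 0, "ry": 0, "rz": 0, "grip": 0}])

```text
t: 20.0
eef_pos: [536.8, -79.2, 91.7]
tcp_rot: [-1.571, -0.001, 0.157]
ft_force: [-2.5, 0.8, 13.0]
opening: 0.003
```

Call:
move_arm(rows=[{"tx": 0, "ty": 0.04, "tz": 0, "rx": 0, "ry": 0, "rz": 0, "grip": 0}, {"tx": 0, "ty": 0, "tz": 0, "rx": 0, "ry": 0, "rz": 0, "grip": 0}, {"tx": 0, "ty": 0, "tz": 0, "rx": 0, "ry": 0, "rz": 0, "grip": 0}])

```text
t: 20.25
eef_pos: [536.8, -79.2, 91.7]
tcp_rot: [-1.571, -0.001, 0.157]
ft_force: [-3.1, 1.6, 18.7]
opening: 0.004
```

Bottomed at 91.7 mm (deck stop predicted at 91.5). Ease back slightly and check.

Call:
move_arm(rows=[{"tx": 0, "ty": -0.02, "tz": 0, "rx": 0, "ry": 0, "rz": 0, "grip": 0}, {"tx": 0, "ty": 0, "tz": 0, "rx": 0, "ry": 0, "rz": 0, "grip": 0}, {"tx": 0, "ty": 0, "tz": 0, "rx": 0, "ry": 0, "rz": 0, "grip": 0}])

```text
t: 20.5
eef_pos: [536.8, -79.2, 91.7]
tcp_rot: [-1.571, -0.001, 0.157]
ft_force: [-2.8, 2.3, 16.8]
opening: 0.002
```

```bash
python3 ov.py k
python3 - <<'E'
from h import *
p,D=env.read_camera("side"); cv2.imwrite("pics/side_end.png",p)
b=p.astype(int); t0=cv2.imread("pics/side0.png").astype(int)
for n,(u0,v0,u1,v1) in dict(punch=(275,300,305,360),anvil=(295,140,335,172)).items():
    print(n,np.abs(b[v0:v1,u0:u1]-t0[v0:v1,u0:u1]).mean())
V,U=np.mgrid[0:400,0:640]; m=(p.min(2)>170)&(U>285)&(U<340)&(V>115)&(V<160)
w=onz("side",np.c_[U[m],V[m]],182); c,r=cv2.minEnclosingCircle(w[:,:2].astype(np.float32)); print("head",c,2*r,np.hypot(c[0]-537,c[1]+79))
E
```

```text
t 20.5 pos [536.8 -79.2  91.7] rot [-1.571e+00 -1.000e-03  1.570e-01] F [-2.8  2.3 16.8] open 0.002
 shift cm (tool) [0.02 0.3  0.02] norm 0.3 
punch 12.257777777777777
anvil 29.179947916666666
head (651.740966796875, -255.00772094726562) 108.54530334472656 210.10522909849743
```

View pics/ov_k.png

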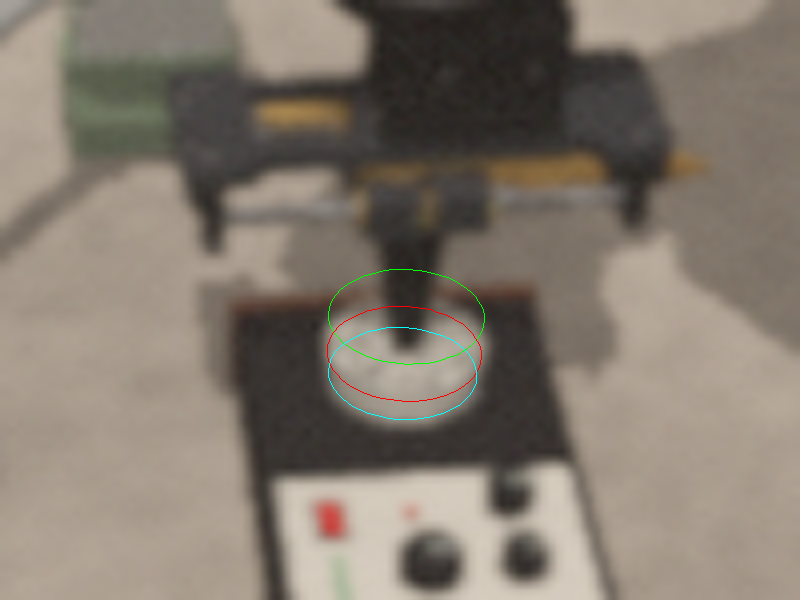

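View pics/side_end.png

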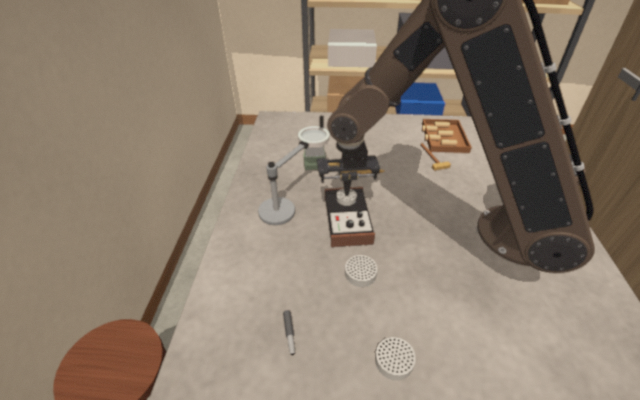

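The seal is hidden under the grille rim, which lies on the deck. The lamp head is at (314,136), about 20 cm aside, and the punch and anvil are in place. Handing in while pressing.

Run:
```python
from h import *
s=env.state(); print(s["t"],s["eef_pos"].round(2),s["ft_force"].round(1))
env.job_done()
```

```text
20.6 [536.83 -79.2   91.71] [-2.9  1.5 16.4]
the job is handed in; nothing more can be done
```

I swung the lamp aside by its grip and set the small grille on the collar. I pressed it past the catches and handed in at 20.6 s while still holding it down. No verdict was reported.

**Lamp:** the head measured about 20–21 cm from the speaker in the last picture (15 cm needed).

**Grille:** I used the one about 60 mm across and 20.5 mm high; the other two are about 90 mm. It was gripped within about 1 mm of centre and rested level on the catches. I released it, then pressed from above with closed fingers.

**Click:** the force rose to about 11.5 N, then fell to about 0 N. The fingers drifted about 1.5 mm sideways under that load, and I corrected it.

**Final hold:** the seal then resisted up to a hard stop.

| Check | Reading |
|---|---|
| TCP height at hand-in | 91.7 mm |
| TCP height expected with the rim on the deck | 91.5 mm |
| Downward push | about 16.4 N |
| Sideways force | about 3 N |

The last close-up showed the grille level, centred, and the seal ring hidden under it.

**Bystanders:** the anvil and punch looked unmoved in the last picture. A pixel comparison for both came out non-zero, partly because the lamp and shadows had moved, so it settles nothing. The bob was partly hidden behind the gripper at the end, so I could not fully check it, but nothing came near it.

**Disagreement between cameras:** the two cameras differed by up to about 4 mm on where the grille lay at the start. Closing the jaws on it removed that error.

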